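Set out coating rods on the ioniser rest

TASK

The steel coating rods standing in the holder are to be freed of static dust. Take them one at a time, thickest first: lean each rod in the sloping V-block with its handle up and its foot down at the stop and let go of it, then take it again from the side and lay it level in a free pair of notches on the raised rest of the blower, middle of the rod over the middle of the rest, before taking the next. When all are on the rest, press the blower's treadle down to its stop with the gripper, hold it there for two seconds and let it come up, and do not tip over the jar or the beaker.

Things in the scene. Friction and masses are not known exactly. Their poses are not given: they have to be found in the camera images.
- mid30 (a point): Thickest of the four coating rods (may be absent): 180 mm long, steel shaft 30 mm in diameter, the top 35 mm a black square handle 30 mm across flats (it does not roll). This point: half-way along its axis, 90 mm from the foot; z runs from foot to handle, x and y are square to the flats. About 240 g. Starts upright in a well, its top 190 mm above the table.
- mid24 (a point): Second thickest of the four coating rods (may be absent): 180 mm long, steel shaft 24 mm in diameter, the top 35 mm a black square handle 24 mm across flats (it does not roll). This point: half-way along its axis, 90 mm from the foot; z runs from foot to handle, x and y are square to the flats. About 170 g. Starts upright in a well, its top 190 mm above the table.
- mid18 (a point): Third thickest of the four coating rods (may be absent): 180 mm long, steel shaft 18 mm in diameter, the top 35 mm a black square handle 18 mm across flats (it does not roll). This point: half-way along its axis, 90 mm from the foot; z runs from foot to handle, x and y are square to the flats. About 110 g. Starts upright in a well, its top 190 mm above the table.
- mid12 (a point): Thinnest of the four coating rods (may be absent): 180 mm long, steel shaft 12 mm in diameter, the top 35 mm a black square handle 12 mm across flats (it does not roll). This point: half-way along its axis, 90 mm from the foot; z runs from foot to handle, x and y are square to the flats. About 60 g. Starts upright in a well, its top 190 mm above the table.
- holder: White block with four wells, fixed; 225 mm (its x) by 60 mm (y), 70 mm high, origin at the centre of its underside. The wells, 34 mm square, are at x = -82.5, -27.5, 27.5 and 82.5 mm, y = 0, their floor 10 mm above the table. A rod is loose in its well; which rod stands in which well varies.
- vblock: Grey steel V-block on a foot 170 (x) by 90 mm, loose but heavy (0.95 kg), 150 mm high; origin on the table under it, z up. Its 90-degree V groove lies in the plane y = 0 and rises at 45 degrees along (-0.707, 0, 0.707), roughly to the right as the robot sees it; it opens along (0.707, 0, 0.707). The stop plate is at its low end, on +x.
- v_stop (a point): Where the groove's bottom line meets the stop: (55, 0, 35) mm in the V-block's frame, axes as the V-block's. V walls run 0 to 46 and 116 to 134 mm up the slope from here; between them there is room for fingers, above them the handle end is free. A rod of radius r has its axis 1.414 r off the bottom line. Friction may stop it sliding down; within 10 mm of the stop is well.
- rest: Raised rest of the ionising blower, fixed; origin on the table under its middle, z up. Two rails, 8 mm thick, at x = -30 and +30 mm run along y, rims 84 mm above the table, floor plate between them 12 mm high. Rods lie along x across both, either end to the blower. The grey blower stands on +x, from x = 132 to 198 mm, 137 mm high.
- notches (a point): Middle of the rest at the level of the notch bottoms, midway between the rails, 70 mm above the rest's origin, axes as the rest's. Each rail has four 90-degree V notches 14 mm deep, at y = -87, -29, 29 and 87 mm from here. A rod of radius r in them has its axis 1.414 r above this height.
- tread (a point): Middle of the upper face of the treadle's rubber pad (55 by 54 mm), on a hinged steel sheet 60 mm wide. The hinge runs along y, 79 mm away in +x (away from the robot) and 32 mm lower than this point while up. This point is then 68 mm above the table, at the stop about 20 mm lower. Pressed straight down here it takes about 4 N to start and 10 N at the stop.
- pedal (a joint): Angle of the treadle: 0 up, 0.24 rad pressed down to its stop. A spring brings it back up.
- jar: Squat glass jar with a blue lid, 72 mm in diameter and 72 mm high, loose; origin at the centre of its underside. Not to be tipped over.
- beaker: Glass beaker, 76 mm in diameter, 85 mm high, loose; origin at the centre of its underside. Not to be tipped over.

How it is judged (in metres and radians):
On the way, in this order (a step that is already met when the one before it is completed fails the run):
1. the 30 mm rod leans in the V-block, handle up, foot at the stop, let go (x of mid30 in the frame of vblock between -0.00563961 and 0.0183604 m and y of mid30 in the frame of vblock between -0.007 and 0.007 m and z of mid30 in the frame of vblock between 0.10164 and 0.12564 m and angle between mid30's own z axis and vertical between 0.665398 and 0.905398 rad and contact force between rod30 and the fingers below 0.05 N and linear speed of rod30 below 0.05 m/s), for 0.2 s.
2. the 30 mm rod lies level in a pair of notches of the rest, let go (x of mid30 in the frame of rest between -0.02 and 0.02 m and y of mid30 in the frame of rest between -0.097 and 0.097 m and z of mid30 in the frame of rest between 0.0872132 and 0.0952132 m and angle between the z axis of mid30 and the x axis of rest, either way round below 0.08 rad and contact force between rod30 and the fingers below 0.05 N and linear speed of rod30 below 0.05 m/s), for 0.2 s.
3. the 24 mm rod leans in the V-block, handle up, foot at the stop, let go (x of mid24 in the frame of vblock between -0.00863961 and 0.0153604 m and y of mid24 in the frame of vblock between -0.007 and 0.007 m and z of mid24 in the frame of vblock between 0.0986396 and 0.12264 m and angle between mid24's own z axis and vertical between 0.665398 and 0.905398 rad and contact force between rod24 and the fingers below 0.05 N and linear speed of rod24 below 0.05 m/s), for 0.2 s.
4. the 24 mm rod lies level in a pair of notches of the rest, let go (x of mid24 in the frame of rest between -0.02 and 0.02 m and y of mid24 in the frame of rest between -0.097 and 0.097 m and z of mid24 in the frame of rest between 0.0829706 and 0.0909706 m and angle between the z axis of mid24 and the x axis of rest, either way round below 0.08 rad and contact force between rod24 and the fingers below 0.05 N and linear speed of rod24 below 0.05 m/s), for 0.2 s.
5. the 18 mm rod leans in the V-block, handle up, foot at the stop, let go (x of mid18 in the frame of vblock between -0.0116396 and 0.0123604 m and y of mid18 in the frame of vblock between -0.007 and 0.007 m and z of mid18 in the frame of vblock between 0.0956396 and 0.11964 m and angle between mid18's own z axis and vertical between 0.665398 and 0.905398 rad and contact force between rod18 and the fingers below 0.05 N and linear speed of rod18 below 0.05 m/s), for 0.2 s.
6. the 18 mm rod lies level in a pair of notches of the rest, let go (x of mid18 in the frame of rest between -0.02 and 0.02 m and y of mid18 in the frame of rest between -0.097 and 0.097 m and z of mid18 in the frame of rest between 0.0787279 and 0.0867279 m and angle between the z axis of mid18 and the x axis of rest, either way round below 0.08 rad and contact force between rod18 and the fingers below 0.05 N and linear speed of rod18 below 0.05 m/s), for 0.2 s.
7. the 12 mm rod leans in the V-block, handle up, foot at the stop, let go (x of mid12 in the frame of vblock between -0.0146396 and 0.00936039 m and y of mid12 in the frame of vblock between -0.007 and 0.007 m and z of mid12 in the frame of vblock between 0.0926396 and 0.11664 m and angle between mid12's own z axis and vertical between 0.665398 and 0.905398 rad and contact force between rod12 and the fingers below 0.05 N and linear speed of rod12 below 0.05 m/s), for 0.2 s.
8. the 12 mm rod lies level in a pair of notches of the rest, let go (x of mid12 in the frame of rest between -0.02 and 0.02 m and y of mid12 in the frame of rest between -0.097 and 0.097 m and z of mid12 in the frame of rest between 0.0744853 and 0.0824853 m and angle between the z axis of mid12 and the x axis of rest, either way round below 0.08 rad and contact force between rod12 and the fingers below 0.05 N and linear speed of rod12 below 0.05 m/s), for 0.2 s.
9. with all the rods on the rest, the treadle is held down at its stop (all of step 2 and all of step 4 and all of step 6 and all of step 8 and value of joint pedal above 0.222 rad), for 1 s.
At the end, for the whole second after the job is handed in: Every rod that was there lies level in a pair of notches of the rest (axis within 4 mm of its seated height and 0.08 rad of the rest's x), its middle within 20 mm of the middle of the rest, at rest and let go; the treadle is up (under 0.04 rad) (all of step 2 and all of step 4 and all of step 6 and all of step 8 and value of joint pedal below 0.04 rad); the robot touches nothing.
It fails at once if the jar is tipped over (angle between jar's own z axis and vertical above 0.9 rad).
It fails at once if the beaker is tipped over (angle between beaker's own z axis and vertical above 0.9 rad).
Of rod30, rod24, rod18, rod12 only 3 to 4 are there at a start; the rules pass over those that are not, and their reading is None.
At some moment in a run one of vblock may be knocked a few centimetres aside while the robot is not near it.
Once in a run the grip may slacken for a moment while it holds something.
It also fails if it takes over 210 s, if anything falls off the work surface, if the arm or the gripper's body presses on something with over 40 N, if the wrist force passes 120 N, or if a joint passes its speed limit or range.

ROBOT

A 6-joint arm with a two-finger parallel gripper is mounted at the origin on the work surface. World frame = base frame: x ahead of the robot, y to its left, z up, the work surface at z = 0. Lengths are in m, angles in degrees, forces in N, time in s.
With the tool pointing down it reaches from about 0.3 to 0.75 m from the base axis. Payload 8.5 kg.
Tool frame: the origin (TCP) lies at the very end of the fingers, on their centre line; the grasp point (between the pads) lies 19 mm behind it (env.pinch_z is the distance from the TCP to the grasp point, in m); z points along the fingers, y is the line along which they close (so a half turn about z gives the same grasp; the last joint's range is limited). The gripper opens to 85 mm and grips with 20 to 120 N. Pads are 22 mm wide; open, the fingers measure 114 mm over their backs; the gripper's body (76 mm by 85 mm) begins 54 mm behind the grasp point. The pads swing forward as they close: fully open they stand 13 mm farther back than shut.
Start: joints at [-84.471, 21.807, 74.336, -0, 83.858, -12.336], TCP at [0.169, -0.523, 0.231] pointing down, gripper open.
Joint ranges: [-178.18, 178.18], [-50.72, 133.34], [12.68, 142.11], [-81.47, 261.47], [9.98, 163.14], [-165.26, 165.26]. Speed limits (degrees/s): [136.94, 136.94, 180, 180, 180, 180].

INTERFACE

Orientations are given as a 3x3 rotation matrix whose columns are the frame's x, y, z axes.
In Python, from rig import env, viewer gives the robot as it stands.
- The arm moves only by the tool drive_tool, never from a script. Its argument "series" is a list of rows, each a list of 3 entries, a list of its own where there are three numbers: the shift along the tool's x, y, z in m, then the turn about the tool's z in degrees, then the finger opening in m, from 0 to 0.0854. A call has 1 to 20 rows; each row is the pose to reach, as a shift and turn from the pose commanded when the call began, along the tool's axes at that moment; what a row does not reach only later rows make up. A row lasts 1/10 s, in which the tool goes at most 50 mm and 8.59 degrees, less where a joint would pass 70% of its speed; a pose out of reach is approached as far as the arm can. A call with a gripper value outside its range is refused whole. The fingers move at their own pace and stop on an object; "newtons" is the grip in N (left out, the last holds). Time passes only in rows, so rows that repeat a pose let the fingers close. It gives the time, the measured TCP pose, the force, the opening and the grip force at its end, in the units of the state.
- env.observe(): the state, without advancing time (a new reading comes with each control period).
- viewer.get_image(name): name is "side" or "top"; returns a dict with "img" (384x512x3 uint8, red, green, blue), "depth" (384x512 float32, m along the optical axis (not along the pixel's ray), 0 where there is no reading), "camera_matrix" (3x3 intrinsics, pixels), "rvec" (rotation vector, rad) and "tvec" (3), from world to camera coordinates, as OpenCV has them. Camera axes: x right, y down, z forward; pixel columns grow to the right and rows downward; lengths in m; the calibration is good to about 2 mm. A picture is of the moment at which its call begins.
- env.close_job(): hands the job in; it is judged then, once.
The state is a dict: "time_s": time; "q": joint angles; "qvel": joint speeds; "joint_efforts": joint torques, N m; "position": TCP position; "tool_rot": TCP orientation; "ft_force": force on the tool from outside, world axes, zero at the start; "wrist_torque": the same for the moment, N m; "grip_width": finger opening in m; "gripper_force": force on a finger pad.
Only numpy, scipy, OpenCV 4.12 (cv2) and the standard library are available. Lean on these libraries where they do the work, as an engineer would, in place of code of your own. Each camera call takes 0.05 s, during which the arm holds its last target. There are 200 camera calls.

## Working session

There is one attempt and no reset: what is moved stays moved. The work goes in short steps, Python scripts to look and compute and a tool call to move; the robot and the scene stay as the last step left them, time stands still between calls to the robot, and variables do not carry over. Pictures are saved under pics/ and viewed, at most 14 in all, crops included, and the job is handed in when it is done.

Besides the shell and the picture viewer there is one more tool, called after "Emit:" as name(argument=value, ...), one argument or row to a line, values as JSON. drive_tool: Moves the arm, as the interface text tells. Its arguments: {"type":"object","properties":{"series":{"type":"array"},"newtons":{"type":"number"}},"required":["series"]}

```bash
mkdir -p pics; cat > h.py <<'E'
import numpy as np, cv2
from rig import env, viewer
def cam(n):
    d=viewer.get_image(n); K=np.array(d["camera_matrix"]); R=cv2.Rodrigues(np.array(d["rvec"],float))[0]; t=np.array(d["tvec"],float).ravel()
    d.update(K=K,R=R,t=t); return d
def cloud(d):
    Z=d["depth"]; h,w=Z.shape; v,u=np.mgrid[0:h,0:w]
    P=np.stack([u,v,np.ones_like(u)],-1)@np.linalg.inv(d["K"]).T*Z[...,None]
    W=(P-d["t"])@d["R"]; W[Z==0]=np.nan; return W
def save(d,n,s=1.5): cv2.imwrite(f"pics/{n}.png",cv2.resize(d["img"][...,::-1],None,fx=s,fy=s))
E
python3 - <<'E'
from h import *
np.set_printoptions(precision=4,suppress=True)
for n in("top","side"):
    d=cam(n); save(d,n+"0"); np.save(n+"0.npy",d["depth"]); print(n,"cam pos",-d["R"].T@d["t"],"axis",d["R"][2]); 
    W=cloud(d); print(np.nanmin(W,(0,1)),np.nanmax(W,(0,1)))
o=env.observe(); print(o["position"],o["tool_rot"],env.pinch_z,o["time_s"],o["grip_width"])
E
```

```text
top cam pos [ 0.3793 -0.0077  1.0896] axis [ 0.1841  0.0128 -0.9828]
[ 0.0757 -1.2777 -0.7728] [1.7134 1.3003 0.6877]
side cam pos [0.3863 0.8164 0.8867] axis [ 0.1676 -0.703  -0.6912]
[-0.5971 -1.8794 -0.7709] [1.7371 0.6189 0.5804]
[ 0.1687 -0.5232  0.2308] [[ 0.9518  0.3068 -0.0001]
 [ 0.3068 -0.9518  0.0013]
 [ 0.0003 -0.0012 -1.    ]] 0.0187 0.1 0.08539770437927718
```

View pics/top0.png

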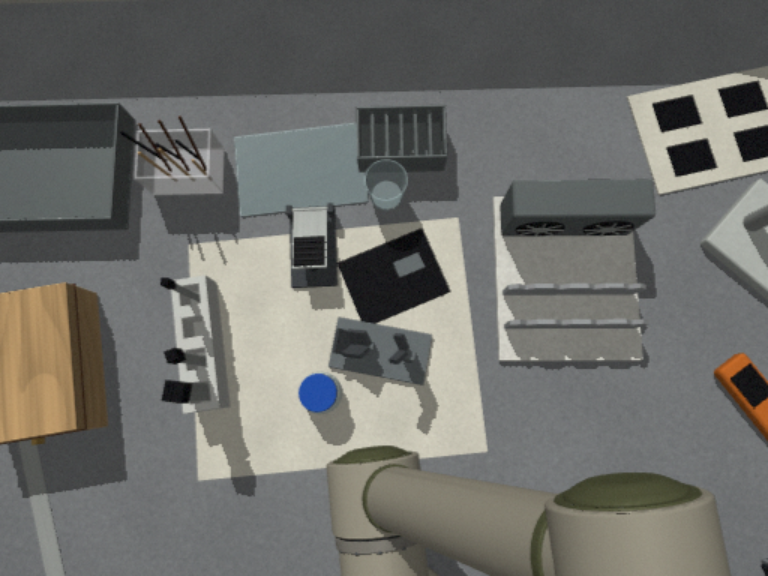

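View pics/side0.png

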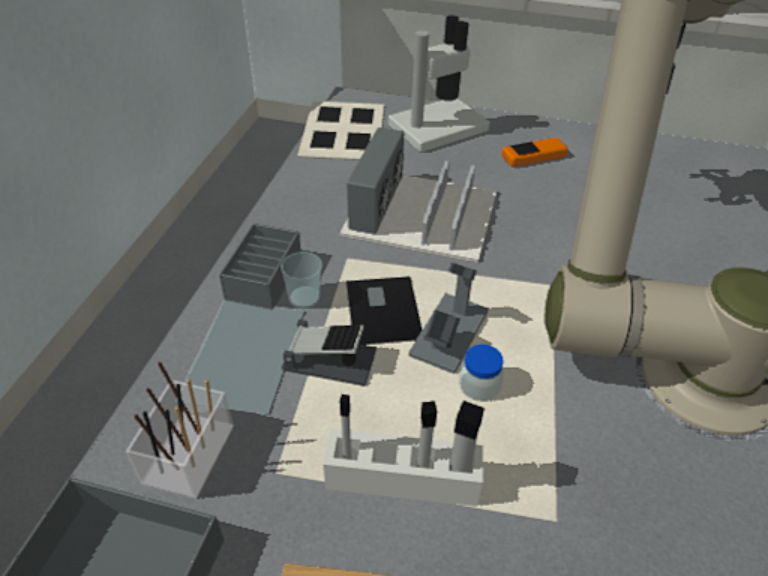

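```bash
python3 - <<'E'
from h import *
np.set_printoptions(precision=4,suppress=True)
d=cam("top"); W=cloud(d); s=cam("side"); S=cloud(s)
np.savez("c0.npz",W=W,S=S,wi=d["img"],si=s["img"])
def crop(A,x0,x1,y0,y1):
    return A[y0*2//3:y1*2//3,x0*2//3:x1*2//3].reshape(-1,3)
def rect(P,n):
    r=cv2.minAreaRect((P[:,:2]*1000).astype(np.float32)); print(n,len(P),"c",np.array(r[0]),"size",np.array(r[1]),"ang",r[2],"med",np.nanmedian(P,0)*1000)
H=crop(W,155,232,265,420)
rect(H[(H[:,2]>.066)&(H[:,2]<.074)],"holder top")
T=H[(H[:,2]>.181)]
_,m=cv2.threshold(np.zeros(1,np.uint8),0,1,0)
for lo,hi in((265,300),(335,368),(370,412)):
    P=crop(W,150,205,lo,hi); P=P[(P[:,2]>.184)&(P[:,2]<.2)]; rect(P,"rodtop")
V=crop(W,325,440,312,390); h=np.histogram(V[:,2],np.arange(-.01,.17,.005)); print("V hist",list(zip((h[1][:-1]*1000).astype(int),h[0])))
for lo,hi in((.004,.03),(.14,.16)):
    rect(V[(V[:,2]>lo)&(V[:,2]<hi)],"V %g"%lo)
R=crop(W,495,650,275,335); h=np.histogram(R[:,2],np.arange(0,.1,.004)); print("R hist",list(zip((h[1][:-1]*1000).astype(int),h[0])))
for lo,hi in((275,305),(310,335)):
    P=crop(W,495,655,lo,hi); rect(P[(P[:,2]>.078)&(P[:,2]<.09)],"rail")
B=crop(W,495,660,175,215); rect(B[(B[:,2]>.130)&(B[:,2]<.143)],"blower")
P=crop(W,285,340,200,290); h=np.histogram(P[:,2],np.arange(0,.1,.004)); print("T hist",list(zip((h[1][:-1]*1000).astype(int),h[0])))
rect(P[P[:,2]>.025],"treadle")
k=d["img"][200*2//3:290*2//3,285*2//3:340*2//3].reshape(-1,3); q=(k.max(1)<60)&(P[:,2]>.055); rect(P[q],"pad"); 
J=crop(W,290,345,365,420); rect(J[J[:,2]>.066],"jar")
J=crop(W,360,412,155,212); rect(J[J[:,2]>.07],"beaker")
# finer V view
img=np.hstack([cv2.resize(d["img"][200:265,210:300,::-1],None,fx=4,fy=4,interpolation=2),cv2.resize(s["img"][170:250,265:335,::-1],(315,260),interpolation=2)]) if 0 else None
a=cv2.resize(d["img"][200:265,210:300,::-1],(450,325),interpolation=2); b=cv2.resize(s["img"][170:250,265:335,::-1],(284,325),interpolation=2)
cv2.imwrite("pics/v.png",np.hstack([a,b]))
E
```

```text
holder top 1293 c [470.903  323.6733] size [224.8319  62.3612] ang 8.005590438842773 med [473.1126 317.2038  69.619 ]
rodtop 34 c [553.3684 333.7458] size [11.5156 12.262 ] ang 1.0680487155914307 med [553.7213 333.34   189.2229]
rodtop 74 c [442.8697 318.2224] size [17.7403 18.5855] ang 25.671361923217773 med [443.2998 317.5096 189.2713]
rodtop 202 c [389.754  312.6017] size [31.4949 29.9827] ang 81.9732894897461 med [389.0835 312.0549 189.5549]
V hist [(np.int64(-10), np.int64(1)), (np.int64(-5), np.int64(526)), (np.int64(0), np.int64(1112)), (np.int64(4), np.int64(331)), (np.int64(10), np.int64(1137)), (np.int64(15), np.int64(99)), (np.int64(19), np.int64(4)), (np.int64(25), np.int64(5)), (np.int64(30), np.int64(11)), (np.int64(34), np.int64(23)), (np.int64(40), np.int64(46)), (np.int64(45), np.int64(85)), (np.int64(49), np.int64(88)), (np.int64(55), np.int64(70)), (np.int64(60), np.int64(45)), (np.int64(65), np.int64(63)), (np.int64(70), np.int64(88)), (np.int64(75), np.int64(31)), (np.int64(80), np.int64(3)), (np.int64(85), np.int64(2)), (np.int64(90), np.int64(0)), (np.int64(95)
[... 2187 characters left out ...]
60), np.int64(74)), (np.int64(64), np.int64(106)), (np.int64(68), np.int64(104)), (np.int64(72), np.int64(144)), (np.int64(76), np.int64(50)), (np.int64(80), np.int64(0)), (np.int64(84), np.int64(0)), (np.int64(88), np.int64(0)), (np.int64(92), np.int64(0))]
treadle 1009 c [654.8342 133.183 ] size [123.3948  84.5285] ang 2.080397367477417 med [654.7824 132.9156  56.6146]
pad 369 c [625.1042 133.1083] size [52.2241 50.4125] ang 1.6598690748214722 med [624.3202 132.5432  69.7671]
jar 514 c [384.8581 116.6266] size [61.8459 60.7171] ang 89.3168716430664 med [385.4293 115.9048  71.8129]
beaker 227 c [749.7405  -1.3461] size [84.5708 85.4685] ang 87.62925720214844 med [763.3751  -3.0256  80.9579]
```

View pics/v.png

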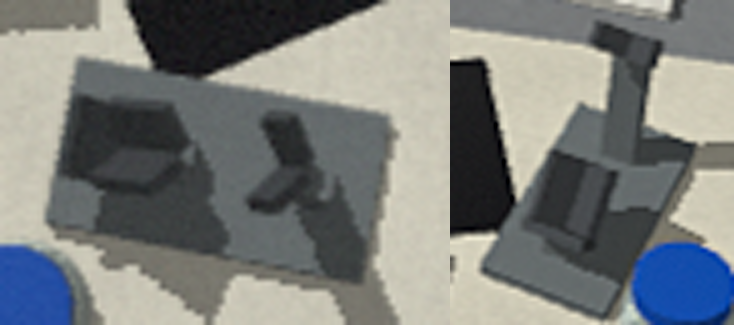

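```bash
cat >> h.py <<'E'
def measV(c0=(.45,0.),verbose=1):
    d=cam("top"); W=cloud(d); I=d["img"].astype(int)
    near=np.hypot(W[...,0]-c0[0],W[...,1]-c0[1])<.16
    m=(near&(W[...,2]>.006)&(W[...,2]<.018)&(I.max(2)>38)&(I[...,2]>=I[...,0]-4)).astype(np.uint8)
    m=cv2.morphologyEx(m,cv2.MORPH_OPEN,np.ones((3,3),np.uint8))
    n,l,st,_=cv2.connectedComponentsWithStats(m); keep=[i for i in range(1,n) if st[i,4]>60]
    P=W[np.isin(l,keep)]
    r=cv2.minAreaRect((P[:,:2]*1000).astype(np.float32)); b=cv2.boxPoints(r)
    e=[b[1]-b[0],b[2]-b[1]]; e=max(e,key=np.linalg.norm); e=e*np.sign(e[1]); yaw=np.degrees(np.arctan2(e[1],e[0]))
    c=np.array(r[0])/1000; print("V c",c,"size",r[1],"yaw",yaw,"z",np.median(P[:,2]))
    if verbose:
        a=np.radians(yaw); Q=W[near&(W[...,2]>.03)]; q=(Q[:,:2]-c)@np.array([[np.cos(a),-np.sin(a)],[np.sin(a),np.cos(a)]])
        for lo,hi in((.03,.05),(.05,.075),(.1,.125),(.125,.16)):
            k=(Q[:,2]>lo)&(Q[:,2]<hi)
            if k.any(): print(lo,"x",np.percentile(q[k,0],[2,50,98]),"y",np.percentile(q[k,1],[2,50,98]),"zmax",Q[k,2].max())
    return c,yaw
def vpt(c,yaw,p):
    a=np.radians(yaw); return np.array([c[0]+np.cos(a)*p[0]-np.sin(a)*p[1],c[1]+np.sin(a)*p[0]+np.cos(a)*p[1],p[2]])
def rel(target,phi,start=None,sphi=None):
    """shift in tool axes + turn, tool pointing down with x at yaw phi; from observed pose or a given one"""
    if start is None:
        o=env.observe(); start=o["position"]; R=np.array(o["tool_rot"]); sphi=np.degrees(np.arctan2(R[1,0],R[0,0]))
    a=np.radians(sphi); X=np.array([np.cos(a),np.sin(a)]); Y=np.array([np.sin(a),-np.cos(a)]); dd=np.array(target)-start
    t=(sphi-phi+180)%360-180
    print("shift",np.round([dd[:2]@X,dd[:2]@Y,-dd[2]],4),"turn",round(t,1))
E
python3 - <<'E'
from h import *
np.set_printoptions(precision=4,suppress=True)
c,y=measV()
d=np.load("c0.npz"); W=d["W"].reshape(-1,3); 
k=(abs(W[:,0]-.56)<.01)&(abs(W[:,1]-.02)<.01); print("notebook z",np.nanmedian(W[k,2]))
print("vstop",vpt(c,y,(.055,0,.035)))
a=(.390,.3125,.285); rel(a,98); rel((.390,.3125,.155),98,a,98); 
b=vpt(c,y,(.045,0,.30)); print(b); rel(b,y,(.390,.3125,.30),98)
E
```

```text
V c [0.4565 0.0139] size (169.4344024658203, 90.04216766357422) yaw 78.03444 z 0.011793925201130545
0.03 x [0.0135 0.0575 0.1028] y [-0.0195  0.0143  0.1233] zmax 0.04993322815628277
0.05 x [0.0183 0.073  0.1111] y [-0.019   0.0755  0.1175] zmax 0.07493150700482304
0.1 x [-0.0586 -0.0492 -0.0064] y [-0.0116  0.0028  0.1597] zmax 0.12488638276860753
0.125 x [-0.0728 -0.0363 -0.0035] y [-0.0224  0.014   0.1605] zmax 0.15966301834345803
notebook z 0.0019123307914666156
vstop [0.4679 0.0678 0.035 ]
shift [ 0.4671 -0.7277 -0.0539] turn -80.1
shift [0.   0.   0.13] turn 0
[0.4658 0.058  0.3   ]
shift [-0.2626  0.0397 -0.    ] turn 20.0
```

Emit:
drive_tool(
  series=[
    [[0.1,-0.08,-0.054],-20,0.052],
    [[0.397,-0.316,-0.054],-80,0.052],
    [[0.397,-0.316,-0.054],-80,0.052],
    [[0.397,-0.316,-0.054],-80,0.052],
    [[0.397,-0.316,-0.054],-80,0.052],
    [[0.397,-0.316,-0.054],-80,0.052],
    [[0.397,-0.316,-0.054],-80,0.052],
    [[0.397,-0.316,-0.054],-80,0.052],
    [[0.397,-0.316,-0.054],-80,0.052],
    [[0.467,-0.728,-0.054],-80,0.052],
    [[0.467,-0.728,-0.054],-80,0.052],
    [[0.467,-0.728,-0.054],-80,0.052],
    [[0.467,-0.728,-0.054],-80,0.052],
    [[0.467,-0.728,-0.054],-80,0.052],
    [[0.467,-0.728,-0.054],-80,0.052],
    [[0.467,-0.728,-0.054],-80,0.052],
    [[0.467,-0.728,-0.054],-80,0.052],
    [[0.467,-0.728,-0.054],-80,0.052],
    [[0.467,-0.728,-0.054],-80,0.052],
    [[0.467,-0.728,-0.054],-80,0.052],
  ],
  newtons=40,
)

```text
time_s: 2.25
position: [0.3892, 0.3146, 0.2848]
tool_rot: [[-0.14, 0.99, -0.001], [0.99, 0.14, -0.0], [0.0, -0.001, -1.0]]
ft_force: [0.4, -1.0, 0.1]
grip_width: 0.0515
gripper_force: 0.0
```

Emit:
drive_tool(
  series=[
    [[0,0,0.04],0,0.052],
    [[0,0,0.08],0,0.052],
    [[0,0,0.11],0,0.052],
    [[0,0,0.13],0,0.052],
    [[0,0,0.13],0,0.052],
    [[0,0,0.13],0,0.02],
    [[0,0,0.13],0,0.02],
    [[0,0,0.13],0,0.02],
    [[0,0,0.13],0,0.02],
    [[0,0,0.13],0,0.02],
    [[0,0,0.13],0,0.02],
    [[0,0,0.12],0,0.02],
    [[0,0,0.09],0,0.02],
    [[0,0,0.05],0,0.02],
    [[0,0,0.01],0,0.02],
    [[0,0,-0.02],0,0.02],
    [[0,0,-0.02],0,0.02],
  ],
)

```text
time_s: 3.95
position: [0.3907, 0.3133, 0.31]
tool_rot: [[-0.137, 0.991, 0.008], [0.991, 0.137, 0.004], [0.003, 0.008, -1.0]]
ft_force: [0.8, 0.5, -3.2]
grip_width: 0.0311
gripper_force: 39.2
```

```bash
python3 - <<'E'
from h import *
np.set_printoptions(precision=4,suppress=True)
c,y=measV(verbose=0)
o=env.observe(); print(o["position"],o["grip_width"],o["gripper_force"],o["ft_force"])
s=cam("side"); S=cloud(s); p=o["position"]
k=(np.hypot(S[...,0]-p[0],S[...,1]-p[1])<.025)&(S[...,2]>.09)&(S[...,2]<.25)
for lo in np.arange(.1,.31,.02):
    q=S[k&(S[...,2]>lo)&(S[...,2]<lo+.02)]
    if len(q): print(round(lo,2),len(q),q.mean(0),np.ptp(q,0))
print("foot min z",np.nanmin(S[k][:,2]))
rel(vpt(c,y,(.05,0,.304)),y)
E
```

```text
V c [0.4563 0.0137] size (169.39163208007812, 90.00332641601562) yaw 77.82483 z 0.011844605137861727
[0.39   0.3129 0.3071] 0.03041890039283855 39.14100509136915 [ 0.3918  0.212  -3.5441]
0.14 1 [0.3929 0.3305 0.1593] [0. 0. 0.]
0.16 80 [0.3918 0.3293 0.1713] [0.0292 0.0152 0.0191]
0.18 90 [0.3921 0.329  0.1902] [0.0296 0.0146 0.0193]
0.2 97 [0.3918 0.3295 0.2101] [0.0294 0.0126 0.0198]
0.22 99 [0.3913 0.3297 0.2299] [0.0293 0.0143 0.0199]
0.24 53 [0.3917 0.33   0.2448] [0.0286 0.013  0.0096]
foot min z 0.15934155370825784
shift [-0.2583  0.0423  0.0013] turn 20.0
```

Emit:
drive_tool(
  series=[
    [[-0.05,0.01,0],8,0.02],
    [[-0.1,0.02,0],16,0.02],
    [[-0.14,0.03,0],20.2,0.02],
    [[-0.18,0.035,0],20.2,0.02],
    [[-0.22,0.042,0],20.2,0.02],
    [[-0.2485,0.046,0],20.2,0.02],
    [[-0.2485,0.046,0],20.2,0.02],
    [[-0.2485,0.046,0],20.2,0.02],
    [[-0.2485,0.046,0],20.2,0.02],
  ],
  newtons=50,
)

```text
time_s: 4.95
position: [0.4689, 0.0735, 0.3046]
tool_rot: [[0.213, 0.977, -0.002], [0.977, -0.213, 0.0], [0.0, -0.002, -1.0]]
ft_force: [0.8, 0.8, -2.0]
grip_width: 0.0293
gripper_force: 51.3
```

```bash
cat >> h.py <<'E'
def rodz(p,r=.03,img=0):
    """lowest point and width of what hangs at p, from the side view"""
    s=cam("side"); S=cloud(s); k=(np.hypot(S[...,0]-p[0],S[...,1]-p[1])<r)&(S[...,2]>.075)&(S[...,2]<p[2]-.02)
    Q=S[k]
    if len(Q)<5: print("nothing hanging"); return
    for lo in np.arange(Q[:,2].min(),Q[:,2].max(),.03):
        q=Q[(Q[:,2]>=lo)&(Q[:,2]<lo+.03)]; print("z",round(lo,3),len(q),"mean",np.round(q.mean(0),4),"wid",np.round(np.ptp(q,0),3))
E
python3 - <<'E'
from h import *
np.set_printoptions(precision=4,suppress=True)
o=env.observe(); print(o["position"],o["grip_width"],o["gripper_force"],o["ft_force"]); rodz(o["position"])
c,y=np.array([.4564,.0138]),77.95
rel(vpt(c,y,(.0605,0,.206)),y)
E
```

```text
[0.4689 0.0735 0.3046] 0.029255255108322015 51.32462203502655 [ 0.8492  0.7526 -2.0462]
z 0.075 6 mean [0.4577 0.0521 0.0772] wid [0.033 0.011 0.005]h.py:42: RuntimeWarning: Mean of empty slice.
  q=Q[(Q[:,2]>=lo)&(Q[:,2]<lo+.03)]; print("z",round(lo,3),len(q),"mean",np.round(q.mean(0),4),"wid",np.round(np.ptp(q,0),3))
  ret = um.true_divide(
Traceback (most recent call last):
  File "h.py", line 42, in rodz
    q=Q[(Q[:,2]>=lo)&(Q[:,2]<lo+.03)]; print("z",round(lo,3),len(q),"mean",np.round(q.mean(0),4),"wid",np.round(np.ptp(q,0),3))
                                                                                                                ~~~~~~^^^^^
ValueError: zero-size array to reduction operation maximum which has no identity
```

```bash
python3 - <<'E'
from h import *
s=cam("side"); cv2.imwrite("pics/s2.png",cv2.resize(s["img"][60:330,170:450,::-1],None,fx=2,fy=2))
c,y=np.array([.4564,.0138]),77.95
rel(vpt(c,y,(.0605,0,.206)),y)
E
```

```text
shift [-0.0007  0.0002  0.099 ] turn -0.2
```

View pics/s2.png

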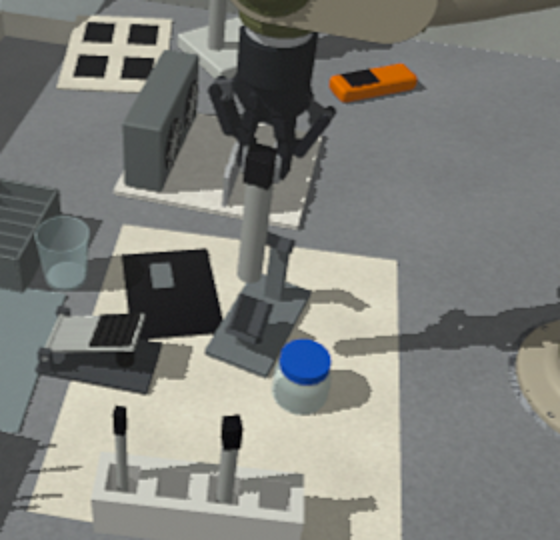

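```bash
python3 - <<'E'
from h import *
np.set_printoptions(precision=4,suppress=True)
s=cam("side"); S=cloud(s); o=env.observe(); print(o["position"])
for v in range(140,205,8): print(v,S[v,285:310:4].tolist().__len__(),[np.round(x,3).tolist() for x in S[v,290:307:5]])
E
```

```text
[0.4691 0.0736 0.3051]
140 7 [[0.494, 0.078, 0.323], [0.481, 0.094, 0.338], [0.471, 0.095, 0.34], [0.46, 0.094, 0.341]]
148 7 [[0.545, -0.286, 0.013], [0.48, 0.093, 0.315], [0.468, 0.098, 0.322], [0.458, 0.093, 0.32]]
156 7 [[0.537, -0.245, 0.013], [0.478, 0.094, 0.295], [0.467, 0.096, 0.299], [0.457, 0.085, 0.292]]
164 7 [[0.529, -0.206, 0.013], [0.476, 0.097, 0.274], [0.465, 0.093, 0.274], [0.483, -0.218, 0.014]]
172 7 [[0.524, -0.186, -0.002], [0.474, 0.098, 0.253], [0.463, 0.092, 0.25], [0.478, -0.191, 0.005]]
180 7 [[0.484, 0.089, 0.218], [0.471, 0.099, 0.23], [0.461, 0.093, 0.227], [0.459, -0.02, 0.127]]
188 7 [[0.482, 0.094, 0.197], [0.47, 0.095, 0.201], [0.459, 0.089, 0.198], [0.457, -0.027, 0.092]]
196 7 [[0.48, 0.096, 0.174], [0.467, 0.099, 0.18], [0.457, 0.082, 0.166], [0.454, -0.028, 0.062]]
204 7 [[0.495, -0.045, 0.002], [0.48, -0.036, 0.015], [0.467, -0.042, 0.013], [0.452, -0.029, 0.03]]
```

Emit:
drive_tool(
  series=[
    [[0,0,0.04],0,0.02],
    [[0,0,0.075],0,0.02],
    [[0,0,0.092],0,0.02],
    [[0,0,0.099],0,0.02],
    [[0,0,0.099],0,0.02],
    [[-0.007,0,0.099],0,0.02],
    [[-0.0136,0,0.1003],0,0.02],
    [[-0.02,0,0.102],0,0.02],
    [[-0.027,0,0.1032],0,0.02],
    [[-0.034,0,0.105],0,0.02],
    [[-0.04,0,0.1075],0,0.02],
    [[-0.047,0,0.11],0,0.02],
    [[-0.053,0,0.1125],0,0.02],
    [[-0.053,0,0.1125],0,0.02],
  ],
  newtons=22,
)

```text
time_s: 6.5
position: [0.4581, 0.0205, 0.1932]
tool_rot: [[0.215, 0.977, 0.001], [0.977, -0.215, 0.001], [0.001, 0.001, -1.0]]
ft_force: [-0.7, 2.1, 1.8]
grip_width: 0.0294
gripper_force: 54.3
```

```bash
python3 - <<'E'
from h import *
np.set_printoptions(precision=4,suppress=True)
s=cam("side"); cv2.imwrite("pics/s3.png",cv2.resize(s["img"][120:270,240:360,::-1],None,fx=4,fy=4))
o=env.observe(); print(o["position"],o["ft_force"],o["grip_width"])
E
```

```text
[0.4581 0.0208 0.1932] [-1.8084  1.998   2.5396] 0.02910671956881165
```

View pics/s3.png

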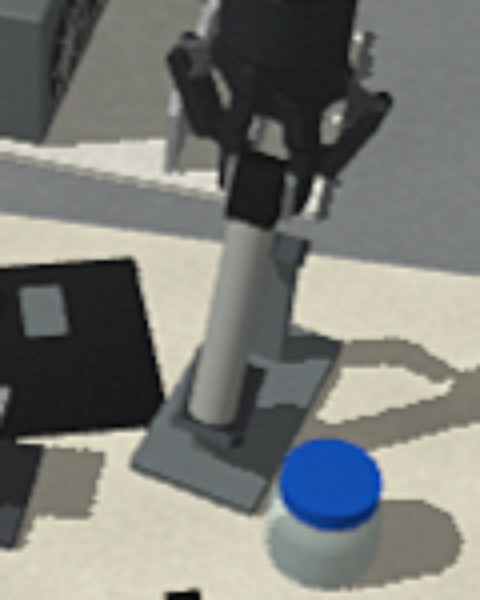

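Emit:
drive_tool(
  series=[
    [[-0.006,0,0.003],0,0.02],
    [[-0.0124,0,0.0062],0,0.02],
    [[-0.018,0,0.01],0,0.02],
    [[-0.024,0,0.0135],0,0.02],
    [[-0.03,0,0.0175],0,0.02],
    [[-0.0352,0,0.022],0,0.02],
    [[-0.041,0,0.027],0,0.02],
    [[-0.0456,0,0.0318],0,0.02],
    [[-0.0515,0,0.038],0,0.02],
    [[-0.0515,0,0.038],0,0.02],
    [[-0.0515,0,0.038],0,0.05],
    [[-0.0515,0,0.038],0,0.05],
    [[-0.0515,0,0.038],0,0.05],
    [[-0.0515,0,0.038],0,0.05],
    [[-0.0515,0,0.038],0,0.05],
    [[-0.0515,0,0.038],0,0.05],
    [[-0.0515,0,0.038],0,0.05],
  ],
)

```text
time_s: 8.25
position: [0.4471, -0.0292, 0.1548]
tool_rot: [[0.214, 0.977, 0.0], [0.977, -0.214, -0.0], [-0.0, 0.0, -1.0]]
ft_force: [0.9, -0.5, 0.1]
grip_width: 0.05
gripper_force: 0.0
```

```bash
python3 - <<'E'
from h import *
np.set_printoptions(precision=4,suppress=True)
s=cam("side"); cv2.imwrite("pics/s4.png",cv2.resize(s["img"][120:270,240:360,::-1],None,fx=4,fy=4))
o=env.observe(); print(o["position"],o["ft_force"],o["grip_width"],o["gripper_force"])
E
```

```text
[ 0.4471 -0.0292  0.1548] [-0.3012  0.7243  0.6512] 0.04956556546626968 0.0
```

View pics/s4.png

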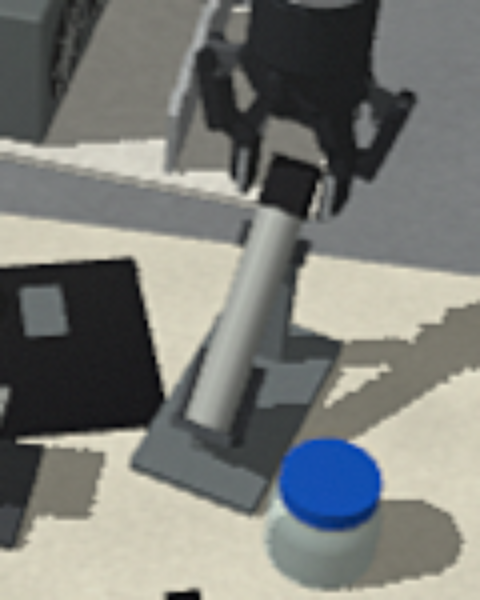

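Emit:
drive_tool(
  series=[
    [[0,0,-0.03],0,0.05],
    [[0,0,-0.07],0,0.05],
    [[0,0,-0.11],0,0.05],
    [[0,0,-0.14],0,0.05],
    [[0,0,-0.14],0,0.05],
  ],
)

```text
time_s: 8.8
position: [0.4483, -0.0296, 0.2986]
tool_rot: [[0.213, 0.977, 0.007], [0.977, -0.213, -0.003], [-0.001, 0.008, -1.0]]
ft_force: [-0.1, -0.7, -0.4]
grip_width: 0.0501
gripper_force: 0.0
```

```bash
cat >> h.py <<'E'
def leanfit(c,yaw,r):
    """rod in V: points in (s,y,e) of the block from the side view; prints the ridge e and side-to-side middle per s bin"""
    S=cloud(cam("side")).reshape(-1,3); a=np.radians(yaw); p=S-[c[0],c[1],0]
    x=p[:,0]*np.cos(a)+p[:,1]*np.sin(a)-.055; y=-p[:,0]*np.sin(a)+p[:,1]*np.cos(a); z=p[:,2]-.035
    s=(z-x)*.7071; e=(z+x)*.7071
    for lo in np.arange(0,.2,.02):
        k=(s>lo)&(s<lo+.02)&(e>.7*r+.7*r)&(e<.07)&(abs(y)<.04)
        if k.sum()>3: print("s",round(lo,2),k.sum(),"e98",round(np.percentile(e[k],95),4),"(want",round(2.414*r,4),") y",np.round(np.percentile(y[k],[3,97]),4))
    k=(e>1.6*r)&(e<.06)&(abs(y)<.8*r)&(s<.22)&(s>-.01)
    print("s range",np.percentile(s[k],[.5,99.5]))
E
python3 - <<'E'
from h import *
c,y=measV(); leanfit(c,y,.015)
E
```

```text
V c [ 0.42476801 -0.00222309] size (123.90852355957031, 34.118934631347656) yaw 78.5168 z 0.011770251670319564
0.03 x [0.03640421 0.12395225 0.13931885] y [-0.01618971  0.03129508  0.04580136] zmax 0.04639534274266661
0.05 x [0.05011419 0.12264952 0.13745303] y [-0.00917585  0.05749082  0.08465985] zmax 0.07498388291003036
0.1 x [0.02822036 0.03886986 0.04524753] y [-0.01542699 -0.01376182 -0.01285768] zmax 0.11125801695206952
0.125 x [-0.0074735  -0.00289498 -0.0004293 ] y [-0.00737768 -0.00579864 -0.00511028] zmax 0.13395625760192195
s 0.0 114 e98 0.0524 (want 0.0362 ) y [-0.0384 -0.0064]
s 0.02 103 e98 0.0524 (want 0.0362 ) y [-0.0383 -0.0069]
s 0.04 87 e98 0.0524 (want 0.0362 ) y [-0.0393 -0.0149]
s 0.06 84 e98 0.0535 (want 0.0362 ) y [-0.0386 -0.0146]
s 0.08 82 e98 0.0533 (want 0.0362 ) y [-0.0383 -0.0148]
s 0.1 112 e98 0.0533 (want 0.0362 ) y [-0.0383 -0.0066]
s 0.12 92 e98 0.0544 (want 0.0362 ) y [-0.039 -0.014]
s 0.14 97 e98 0.0534 (want 0.0362 ) y [-0.0387 -0.0133]
s 0.16 32 e98 0.0526 (want 0.0362 ) y [-0.039  -0.0138]
s range [-0.00943569  0.11979363]
```

```bash
python3 - <<'E'
from h import *
c,y=np.array([.4564,.0138]),77.95; leanfit(c,y,.015)
# regrasp at s=.085, rod axis 10 mm behind TCP
g=vpt(c,y,(.055+.7071*(.0212-.085),0,.035+.7071*(.0212+.085))); print(g)
rel((g[0],g[1],g[2]-.012),y)
E
```

```text
s 0.0 93 e98 0.0371 (want 0.0362 ) y [-0.015   0.0151]
s 0.02 92 e98 0.0374 (want 0.0362 ) y [-0.0138  0.0138]
s 0.04 89 e98 0.0379 (want 0.0362 ) y [-0.0141  0.0131]
s 0.06 89 e98 0.0371 (want 0.0362 ) y [-0.0132  0.0131]
s 0.08 90 e98 0.0373 (want 0.0362 ) y [-0.0141  0.0133]
s 0.1 90 e98 0.037 (want 0.0362 ) y [-0.0138  0.0137]
s 0.12 90 e98 0.0372 (want 0.0362 ) y [-0.0146  0.0132]
s 0.14 93 e98 0.0382 (want 0.0362 ) y [-0.0141  0.0134]
s 0.16 99 e98 0.0393 (want 0.0362 ) y [-0.0155  0.0138]
s 0.18 11 e98 0.0366 (want 0.0362 ) y [-0.0138  0.0134]
s range [-0.00448927  0.181221  ]
[0.45846407 0.02346917 0.11009402]
shift [0.0539 0.0002 0.1958] turn -0.3
```

Emit:
drive_tool(
  series=[
    [[0.03,0,0],0,0.05],
    [[0.054,0,0.02],0,0.05],
    [[0.054,0,0.07],0,0.05],
    [[0.054,0,0.12],0,0.05],
    [[0.054,0,0.15],0,0.05],
    [[0.054,0,0.17],0,0.05],
    [[0.054,0,0.183],0,0.05],
    [[0.054,0,0.19],0,0.05],
    [[0.054,0,0.193],0,0.05],
    [[0.054,0,0.193],0,0.05],
  ],
)

```text
time_s: 9.95
position: [0.4585, 0.0235, 0.1016]
tool_rot: [[0.214, 0.977, -0.001], [0.977, -0.214, 0.0], [-0.0, -0.001, -1.0]]
ft_force: [0.0, -1.0, 0.0]
grip_width: 0.0495
gripper_force: 0.0
```

Emit:
drive_tool(
  series=[
    [[0,0,0],0,0.02],
    [[0,0,0],0,0.02],
    [[0,0,0],0,0.02],
    [[0,0,0],0,0.02],
    [[0,0,0],0,0.02],
    [[0,0,0],0,0.02],
  ],
  newtons=50,
)

```text
time_s: 10.55
position: [0.4585, 0.0236, 0.1025]
tool_rot: [[0.214, 0.977, 0.0], [0.977, -0.214, -0.0], [-0.0, 0.001, -1.0]]
ft_force: [-3.7, 0.7, 6.8]
grip_width: 0.0284
gripper_force: 49.2
```

Emit:
drive_tool(
  series=[
    [[0,0,-0.01],0,0.02],
    [[0,0,-0.025],0,0.02],
    [[0,0,-0.05],0,0.02],
    [[0,0,-0.08],0,0.02],
    [[0,0,-0.12],0,0.02],
    [[0,0,-0.16],0,0.02],
    [[0,0,-0.19],0,0.02],
    [[0,0,-0.2],0,0.02],
    [[0,0,-0.2],0,0.02],
  ],
)

```text
time_s: 11.45
position: [0.4588, 0.0235, 0.3025]
tool_rot: [[0.214, 0.977, 0.002], [0.977, -0.214, -0.0], [0.0, 0.002, -1.0]]
ft_force: [0.2, -1.1, -1.3]
grip_width: 0.0282
gripper_force: 49.9
```

```bash
python3 - <<'E'
from h import *
np.set_printoptions(precision=4,suppress=True)
s=cam("side"); cv2.imwrite("pics/s5.png",cv2.resize(s["img"][60:270,220:400,::-1],None,fx=2.8,fy=2.8))
o=env.observe(); print(o["position"],o["ft_force"],o["grip_width"],o["gripper_force"])
r0=np.array([.522,-.3182]); a=np.radians(-1.2); ry=np.array([-np.sin(a),np.cos(a)]); t=r0-.087*ry; print(t)
rel((t[0],t[1],.30),-1.2)
E
```

```text
[0.4583 0.0236 0.301 ] [-0.6161  0.2242 -2.5633] 0.02822750899453795 49.937233328819275
[ 0.5202 -0.4052]
shift [-0.4056  0.152   0.001 ] turn 78.9
```

View pics/s5.png

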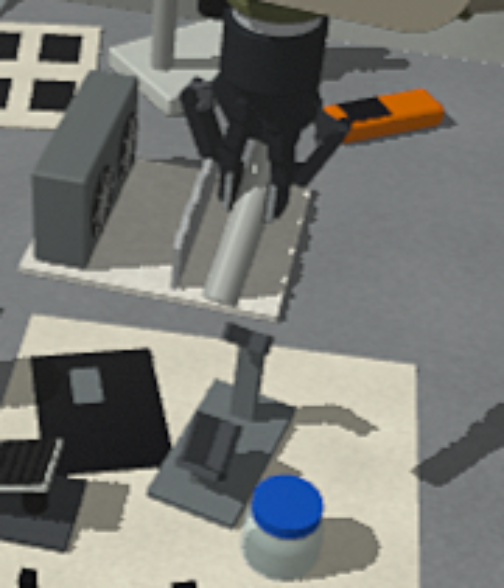

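Emit:
drive_tool(
  series=[
    [[-0.05,0.02,0],8,0.02],
    [[-0.1,0.04,0],16,0.02],
    [[-0.145,0.056,0],24,0.02],
    [[-0.19,0.073,0],32,0.02],
    [[-0.235,0.09,0],40,0.02],
    [[-0.28,0.107,0],48,0.02],
    [[-0.325,0.124,0],56,0.02],
    [[-0.37,0.142,0],64,0.02],
    [[-0.395,0.151,0],72,0.02],
    [[-0.405,0.156,0],79,0.02],
    [[-0.405,0.156,0],79,0.02],
    [[-0.405,0.156,0],79,0.02],
    [[-0.405,0.156,0],79,0.02],
  ],
)

```text
time_s: 12.8
position: [0.5246, -0.4044, 0.3014]
tool_rot: [[1.0, -0.02, -0.001], [-0.02, -1.0, 0.001], [-0.001, -0.001, -1.0]]
ft_force: [0.4, 0.0, -2.7]
grip_width: 0.0282
gripper_force: 50.0
```

```bash
python3 - <<'E'
from h import *
np.set_printoptions(precision=4,suppress=True)
o=env.observe(); print(o["position"],o["ft_force"],o["grip_width"],o["gripper_force"])
rel((.5242,-.4052,.121),-1.3)
s=cam("top"); cv2.imwrite("pics/s6.png",cv2.resize(s["img"][90:270,290:470,::-1],None,fx=2.8,fy=2.8))
E
```

```text
[ 0.5246 -0.4044  0.3014] [ 0.4406  0.0293 -2.6687] 0.02824448548674987 49.97451424598694
shift [-0.0003  0.0008  0.1804] turn 0.2
```

View pics/s6.png

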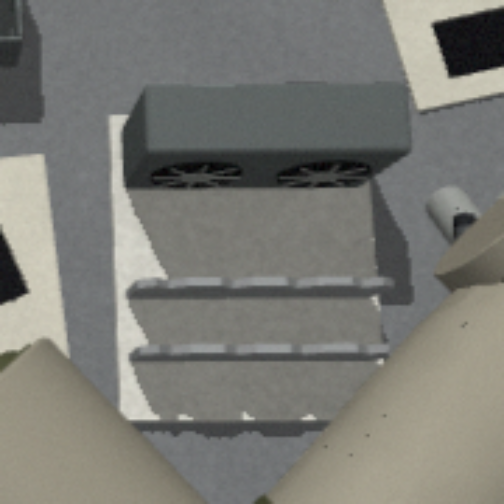

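Emit:
drive_tool(
  series=[
    [[0,0.001,0.045],0,0.02],
    [[0,0.001,0.09],0,0.02],
    [[0,0.001,0.13],0,0.02],
    [[0,0.001,0.16],0,0.02],
    [[0,0.001,0.172],0,0.02],
    [[0,0.001,0.18],0,0.02],
    [[0,0.001,0.184],0,0.02],
    [[0,0.001,0.188],0,0.02],
    [[0,0.001,0.192],0,0.02],
  ],
  newtons=25,
)

```text
time_s: 13.75
position: [0.526, -0.4067, 0.1128]
tool_rot: [[1.0, -0.022, 0.005], [-0.022, -1.0, -0.003], [0.005, 0.003, -1.0]]
ft_force: [2.9, 2.1, 6.5]
grip_width: 0.028
gripper_force: 51.8
```

Emit:
drive_tool(
  series=[
    [[0,0,0.004],0,0.02],
    [[0,0,0.007],0,0.02],
    [[0,0,0.01],0,0.02],
    [[0,0,0.012],0,0.02],
  ],
)

```text
time_s: 14.15
position: [0.526, -0.4066, 0.1013]
tool_rot: [[1.0, -0.022, 0.005], [-0.022, -1.0, -0.003], [0.005, 0.003, -1.0]]
ft_force: [-0.6, 5.9, 13.4]
grip_width: 0.0283
gripper_force: 54.8
```

```bash
python3 - <<'E'
from h import *
np.set_printoptions(precision=4,suppress=True)
o=env.observe(); print(o["position"],o["ft_force"],o["wrist_torque"],o["grip_width"],o["gripper_force"])
s=cam("side"); cv2.imwrite("pics/s7.png",cv2.resize(s["img"][60:200,210:370,::-1],None,fx=3.5,fy=3.5))
E
```

```text
[ 0.526  -0.4066  0.1013] [-0.6448  5.9096 13.3561] [ 1.0501 -0.502   0.2153] 0.028273380606499553 54.81873571872711
```

View pics/s7.png

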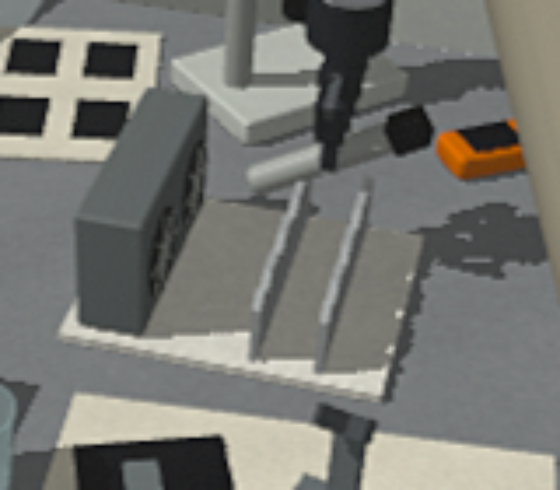

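Emit:
drive_tool(
  series=[
    [[0,0,0.004],0,0.02],
    [[0,0,0.008],0,0.02],
    [[0,0,0.012],0,0.02],
    [[0,0,0.015],0,0.02],
    [[0,0,0.015],0,0.02],
  ],
)

```text
time_s: 14.7
position: [0.5252, -0.4063, 0.0862]
tool_rot: [[1.0, -0.022, 0.003], [-0.022, -1.0, -0.002], [0.003, 0.002, -1.0]]
ft_force: [-3.9, 6.9, 11.5]
grip_width: 0.0282
gripper_force: 57.3
```

Emit:
drive_tool(
  series=[
    [[0,0,0],0,0.035],
    [[0,0,0],0,0.05],
    [[0,0,0],0,0.05],
    [[0,0,0],0,0.05],
    [[0,0,0],0,0.05],
    [[0,0,-0.02],0,0.05],
    [[0,0,-0.06],0,0.05],
    [[0,0,-0.11],0,0.05],
    [[0,0,-0.16],0,0.05],
    [[0,0,-0.2],0,0.05],
    [[0,0.1,-0.2],0,0.05],
    [[0,0.1,-0.2],0,0.05],
  ],
)

```text
time_s: 15.9
position: [0.5227, -0.5068, 0.2857]
tool_rot: [[1.0, -0.021, 0.003], [-0.021, -1.0, -0.003], [0.003, 0.003, -1.0]]
ft_force: [0.2, -1.2, -0.1]
grip_width: 0.0499
gripper_force: 0.0
```

```bash
cat >> h.py <<'E'
R0=np.array([.522,-.3182]); RA=-1.3
def restfit(yn,r):
    """rod at notch y=yn on the rest from the side view: extent along x, ridge height, side"""
    S=cloud(cam("side")).reshape(-1,3); a=np.radians(RA); p=S[:,:2]-R0; x=p[:,0]*np.cos(a)+p[:,1]*np.sin(a); y=-p[:,0]*np.sin(a)+p[:,1]*np.cos(a); z=S[:,2]
    k=(abs(y-yn)<.029)&(z>.07+1.414*r)&(z<.2)&(abs(x)<.125)
    print("n",k.sum(),"x ends",np.round(np.percentile(x[k],[1,99]),4),"z want",round(.07+2.414*r,4))
    for lo in np.arange(-.1,.1,.025):
        q=k&(x>=lo)&(x<lo+.025)
        if q.sum()>3: print(round(lo,3),"ztop",np.round(np.percentile(z[q],95),4),"y",np.round(np.percentile(y[q],[5,95]),4))
E
python3 - <<'E'
from h import *
np.set_printoptions(precision=4,suppress=True)
o=env.observe(); print(o["position"],o["ft_force"])
restfit(-.087,.015)
E
```

```text
[ 0.5227 -0.5068  0.2857] [ 0.1621 -1.2097 -0.1196]
n 419 x ends [-0.0875  0.089 ] z want 0.1062
-0.1 ztop 0.109 y [-0.0988 -0.0693]
-0.075 ztop 0.1097 y [-0.0975 -0.0678]
-0.05 ztop 0.1081 y [-0.0871 -0.0696]
-0.025 ztop 0.1077 y [-0.0915 -0.0688]
-0.0 ztop 0.1091 y [-0.0858 -0.0686]
0.025 ztop 0.1093 y [-0.0867 -0.0697]
0.05 ztop 0.1087 y [-0.0875 -0.0678]
0.075 ztop 0.109 y [-0.0875 -0.0686]
```

```bash
python3 - <<'E'
from h import *
np.set_printoptions(precision=4,suppress=True)
measV()
W=cloud(cam("top")).reshape(-1,3); W=W[(W[:,2]>.182)&(W[:,2]<.2)&(W[:,1]>.28)&(W[:,1]<.36)]
for x in(.443,.553):
    q=W[abs(W[:,0]-x)<.02]; r=cv2.minAreaRect((q[:,:2]*1000).astype(np.float32)); print(r)
p=(.4425,.3185,.285); rel(p,98)
rel((.46,-.15,.285),98)
E
```

```text
V c [0.4562 0.0135] size (169.1309051513672, 90.2691879272461) yaw 77.683136 z 0.011909574392727608
0.03 x [0.0137 0.058  0.1032] y [-0.0161  0.0157  0.1237] zmax 0.04993242049930985
0.05 x [0.0189 0.073  0.1112] y [-0.0193  0.0753  0.1178] zmax 0.07496811574235719
0.1 x [-0.0584 -0.0507 -0.0277] y [-0.0117 -0.0008  0.0115] zmax 0.12491267992791993
0.125 x [-0.0458 -0.0338 -0.0216] y [-0.0236 -0.0006  0.0224] zmax 0.14311671096253323
((442.54229736328125, 318.7340393066406), (17.91311264038086, 18.6121826171875), 21.52985382080078)
((553.3955078125, 333.5665283203125), (11.111977577209473, 13.021538734436035), 1.1787632703781128)
shift [-0.1007 -0.8253 -0.0049] turn -99.5
shift [-0.0707 -0.3575 -0.0049] turn -99.5
```

Emit:
drive_tool(
  series=[
    [[-0.071,-0.3575,-0.005],-99,0.05],
    [[-0.071,-0.3575,-0.005],-99,0.05],
    [[-0.071,-0.3575,-0.005],-99,0.05],
    [[-0.071,-0.3575,-0.005],-99,0.05],
    [[-0.071,-0.3575,-0.005],-99,0.05],
    [[-0.071,-0.3575,-0.005],-99,0.05],
    [[-0.071,-0.3575,-0.005],-99,0.05],
    [[-0.1,-0.825,-0.005],-99,0.05],
    [[-0.1,-0.825,-0.005],-99,0.05],
    [[-0.1,-0.825,-0.005],-99,0.05],
    [[-0.1,-0.825,-0.005],-99,0.05],
    [[-0.1,-0.825,-0.005],-99,0.05],
    [[-0.1,-0.825,-0.005],-99,0.05],
    [[-0.1,-0.825,-0.005],-99,0.05],
    [[-0.1,-0.825,-0.005],-99,0.05],
    [[-0.1,-0.825,-0.005],-99,0.05],
    [[-0.1,-0.825,-0.005],-99,0.05],
    [[-0.1,-0.825,-0.005],-99,0.05],
  ],
)

```text
time_s: 17.85
position: [0.4395, 0.3243, 0.2877]
tool_rot: [[-0.139, 0.99, -0.0], [0.99, 0.139, 0.001], [0.001, -0.0, -1.0]]
ft_force: [0.2, -0.5, -0.3]
grip_width: 0.0503
gripper_force: 0.0
```

```bash
python3 - <<'E'
from h import *
rel((.4425,.3187,.155),98); print(env.observe()["position"])
E
```

```text
shift [-0.0059  0.0022  0.1327] turn -0.0
[0.43949624 0.32428001 0.2877103 ]
```

Emit:
drive_tool(
  series=[
    [[0,0,0.03],0,0.05],
    [[0,0,0.06],0,0.05],
    [[0,0,0.07],0,0.05],
    [[0,0,0.07],0,0.05],
  ],
)

```text
time_s: 18.25
position: [0.4407, 0.3202, 0.2174]
tool_rot: [[-0.133, 0.991, -0.002], [0.991, 0.133, -0.001], [-0.001, -0.002, -1.0]]
ft_force: [-1.0, 0.4, 0.3]
grip_width: 0.0503
gripper_force: 0.0
```

```bash
python3 - <<'E'
from h import *
rel((.4425,.3187,.155),98); print(env.observe()["position"])
E
```

```text
shift [-0.0017  0.0015  0.0624] turn -0.3
[0.44074173 0.32015287 0.21740086]
```

Settled within 2 mm; descend, grip, lift.

Emit:
drive_tool(
  series=[
    [[-0.0017,0.0015,0.03],0,0.05],
    [[-0.0017,0.0015,0.055],0,0.05],
    [[-0.0017,0.0015,0.0625],0,0.05],
    [[-0.0017,0.0015,0.0625],0,0.05],
    [[-0.0017,0.0015,0.0625],0,0.01],
    [[-0.0017,0.0015,0.0625],0,0.01],
    [[-0.0017,0.0015,0.0625],0,0.01],
    [[-0.0017,0.0015,0.0625],0,0.01],
    [[-0.0017,0.0015,0.0625],0,0.01],
    [[-0.0017,0.0015,0.0625],0,0.01],
    [[-0.0017,0.0015,0.05],0,0.01],
    [[-0.0017,0.0015,0.02],0,0.01],
    [[-0.0017,0.0015,-0.02],0,0.01],
    [[-0.0017,0.0015,-0.06],0,0.01],
    [[-0.0017,0.0015,-0.085],0,0.01],
    [[-0.0017,0.0015,-0.085],0,0.01],
    [[-0.0017,0.0015,-0.085],0,0.01],
  ],
  newtons=40,
)

```text
time_s: 19.95
position: [0.4429, 0.3191, 0.3026]
tool_rot: [[-0.133, 0.991, 0.0], [0.991, 0.133, -0.0], [-0.0, 0.0, -1.0]]
ft_force: [-0.7, -0.3, -1.4]
grip_width: 0.0202
gripper_force: 39.2
```

```bash
cat >> h.py <<'E'
def hang(r):
    """rod held below the tool: side view, foot and lean"""
    o=env.observe(); p=np.array(o["position"]); S=cloud(cam("side")).reshape(-1,3)
    k=(abs(S[:,0]-p[0])<.04)&(abs(S[:,1]-p[1])<.06)&(S[:,2]>.1)&(S[:,2]<p[2]-.015); Q=S[k]
    print("tcp",np.round(p,4),"grip",round(o["grip_width"],4),round(o["gripper_force"],1),"ft",np.round(o["ft_force"],1))
    if len(Q)<10: return print("none")
    lo=np.percentile(Q[:,2],1); print("foot z",round(lo,4),"tcp-foot",round(p[2]-lo,4))
    for a in np.arange(lo,p[2]-.02,.04):
        q=Q[(Q[:,2]>=a)&(Q[:,2]<a+.04)]
        if len(q)>3: print("z",round(a,3),"mean-tcp xy",np.round(q.mean(0)[:2]-p[:2],4),"wx",round(np.ptp(q[:,0]),3))
E
python3 - <<'E'
from h import *
hang(.009); c,y=measV(verbose=0)
for x in(.0605,): rel(vpt((.4563,.0137),77.9,(x,0,.304)),77.9)
E
```

```text
tcp [0.4429 0.3191 0.3026] grip 0.0202 39.2 ft [-0.7 -0.3 -1.4]
foot z 0.1596 tcp-foot 0.143
z 0.16 mean-tcp xy [-0.0001  0.0088] wx 0.018
z 0.2 mean-tcp xy [-0.0001  0.0087] wx 0.017
z 0.24 mean-tcp xy [0.0001 0.0087] wx 0.018
z 0.28 mean-tcp xy [-0.0012  0.0085] wx 0.016
V c [0.45628833 0.01340318] size (169.16709899902344, 89.733642578125) yaw 78.01573 z 0.011814111874583727
shift [-0.2474 -0.0068 -0.0025] turn 19.8
```

Emit:
drive_tool(
  series=[
    [[-0.05,-0.001,0],8,0.01],
    [[-0.1,-0.003,-0.001],16,0.01],
    [[-0.15,-0.004,-0.002],19.8,0.01],
    [[-0.19,-0.006,-0.002],19.8,0.01],
    [[-0.225,-0.007,-0.002],19.8,0.01],
    [[-0.2495,-0.0075,-0.002],19.8,0.01],
    [[-0.2495,-0.0075,-0.002],19.8,0.01],
    [[-0.2495,-0.0075,-0.002],19.8,0.01],
    [[-0.2495,-0.0075,-0.002],19.8,0.01],
    [[-0.2495,-0.0075,-0.002],19.8,0.01],
  ],
)

```text
time_s: 21.05
position: [0.4688, 0.0718, 0.3046]
tool_rot: [[0.209, 0.978, -0.0], [0.978, -0.209, 0.0], [0.0, -0.001, -1.0]]
ft_force: [0.4, 0.6, -1.4]
grip_width: 0.0193
gripper_force: 39.2
```

```bash
python3 - <<'E'
from h import *
hang(.009)
rel(vpt((.4563,.0136),77.9,(.0585,0,.304)),77.9)
W=cloud(cam("side")); k=(W[...,2]>.006)&(W[...,2]<.018)&(abs(W[...,0]-.45)<.12)&(abs(W[...,1])<.14)
a=np.radians(77.9); p=W[k][:,:2]-[.4563,.0136]; x=p@[np.cos(a),np.sin(a)]; y=p@[-np.sin(a),np.cos(a)]; print("foot in side view x",np.percentile(x,[2,98]),"y",np.percentile(y,[2,98]))
E
```

```text
tcp [0.4688 0.0718 0.3046] grip 0.0193 39.2 ft [ 0.4  0.6 -1.4]
foot z 0.1609 tcp-foot 0.1437
z 0.161 mean-tcp xy [0.0007 0.0099] wx 0.018
z 0.201 mean-tcp xy [0.0008 0.0094] wx 0.017
z 0.241 mean-tcp xy [0.0006 0.0093] wx 0.018
z 0.281 mean-tcp xy [0.0012 0.0092] wx 0.016
shift [-0.001  -0.0001  0.0007] turn 0.1
foot in side view x [-0.08015524  0.0903571 ] y [-0.09383717  0.05760088]
```

Emit:
drive_tool(
  series=[
    [[-0.001,0,0.045],0,0.01],
    [[-0.001,0,0.085],0,0.01],
    [[-0.001,0,0.102],0,0.01],
    [[-0.001,0,0.109],0,0.01],
    [[-0.001,0,0.109],0,0.01],
    [[-0.014,0,0.11],0,0.01],
    [[-0.021,0,0.111],0,0.01],
    [[-0.028,0,0.113],0,0.01],
    [[-0.035,0,0.1148],0,0.01],
    [[-0.041,0,0.1166],0,0.01],
    [[-0.048,0,0.119],0,0.01],
    [[-0.054,0,0.1216],0,0.01],
    [[-0.0605,0,0.1246],0,0.01],
    [[-0.067,0,0.1278],0,0.01],
    [[-0.073,0,0.1312],0,0.01],
    [[-0.079,0,0.135],0,0.01],
    [[-0.085,0,0.139],0,0.01],
    [[-0.0905,0,0.1432],0,0.01],
    [[-0.096,0,0.1478],0,0.01],
    [[-0.101,0,0.1525],0,0.01],
  ],
)

```text
time_s: 23.15
position: [0.448, -0.0296, 0.1533]
tool_rot: [[0.21, 0.978, 0.002], [0.978, -0.21, -0.003], [-0.002, 0.002, -1.0]]
ft_force: [-3.7, -6.3, 9.9]
grip_width: 0.0175
gripper_force: 44.5
```

Emit:
drive_tool(
  series=[
    [[-0.003,0,0.003],0,0.01],
    [[-0.006,0,0.006],0,0.01],
    [[-0.006,0,0.006],0,0.01],
    [[-0.006,0,0.006],0,0.025],
    [[-0.006,0,0.006],0,0.035],
    [[-0.006,0,0.006],0,0.045],
    [[-0.006,0,0.006],0,0.045],
    [[-0.006,0,0.006],0,0.045],
    [[-0.006,0,0.006],0,0.045],
    [[-0.006,0,-0.03],0,0.045],
    [[-0.006,0,-0.08],0,0.045],
    [[-0.006,0,-0.13],0,0.045],
    [[-0.006,0,-0.145],0,0.045],
    [[-0.006,0,-0.145],0,0.045],
    [[-0.006,0,-0.145],0,0.045],
  ],
)

```text
time_s: 24.65
position: [0.4461, -0.0335, 0.2962]
tool_rot: [[0.21, 0.978, -0.002], [0.978, -0.21, 0.001], [0.0, -0.002, -1.0]]
ft_force: [-0.4, -0.5, -0.8]
grip_width: 0.045
gripper_force: 0.0
```

```bash
python3 - <<'E'
from h import *
c,y=(.4563,.0136),77.9; o=env.observe(); print(o["position"],o["ft_force"]); leanfit(c,y,.009)
e=.0127; g=vpt(c,y,(.055+.7071*(e-.085),0,.035+.7071*(e+.085))); print(g)
rel((g[0],g[1],g[2]-.012),y)
E
```

```text
[ 0.44610708 -0.03354672  0.29620752] [-0.42051951 -0.51524782 -0.83407048]
s 0.0 116 e98 0.0348 (want 0.0217 ) y [-0.0215  0.0217]
s 0.02 109 e98 0.0224 (want 0.0217 ) y [-0.0235  0.0208]
s 0.04 75 e98 0.0234 (want 0.0217 ) y [-0.0227  0.0214]
s 0.06 54 e98 0.0229 (want 0.0217 ) y [-0.0088  0.0076]
s 0.08 51 e98 0.0238 (want 0.0217 ) y [-0.0088  0.0079]
s 0.1 55 e98 0.0229 (want 0.0217 ) y [-0.017   0.0116]
s 0.12 101 e98 0.0224 (want 0.0217 ) y [-0.0227  0.0205]
s 0.14 56 e98 0.026 (want 0.0217 ) y [-0.0083  0.0079]
s 0.16 55 e98 0.0254 (want 0.0217 ) y [-0.0089  0.0085]
s 0.18 7 e98 0.0234 (want 0.0217 ) y [-0.0084  0.0066]
s range [-0.00451834  0.1809094 ]
[0.45711262 0.01739054 0.10408367]
shift [5.210e-02 2.000e-04 2.037e-01] turn -0.0
```

Emit:
drive_tool(
  series=[
    [[0.03,0,0],0,0.045],
    [[0.052,0,0.02],0,0.045],
    [[0.052,0,0.07],0,0.045],
    [[0.052,0,0.12],0,0.045],
    [[0.052,0,0.155],0,0.045],
    [[0.052,0,0.18],0,0.045],
    [[0.052,0,0.194],0,0.045],
    [[0.052,0,0.2035],0,0.045],
    [[0.052,0,0.2035],0,0.045],
    [[0.052,0,0.2035],0,0.01],
    [[0.052,0,0.2035],0,0.01],
    [[0.052,0,0.2035],0,0.01],
    [[0.052,0,0.2035],0,0.01],
    [[0.052,0,0.2035],0,0.01],
    [[0.052,0,0.2035],0,0.01],
    [[0.052,0,0.2035],0,0.01],
  ],
  newtons=50,
)

```text
time_s: 26.3
position: [0.4572, 0.0172, 0.0945]
tool_rot: [[0.21, 0.978, 0.0], [0.978, -0.21, -0.0], [-0.0, 0.0, -1.0]]
ft_force: [-4.7, 0.7, 6.7]
grip_width: 0.0164
gripper_force: 48.8
```

Emit:
drive_tool(
  series=[
    [[0,0,-0.01],0,0.01],
    [[0,0,-0.025],0,0.01],
    [[0,0,-0.05],0,0.01],
    [[0,0,-0.08],0,0.01],
    [[0,0,-0.12],0,0.01],
    [[0,0,-0.16],0,0.01],
    [[0,0,-0.2],0,0.01],
    [[0,0,-0.21],0,0.01],
    [[0,0,-0.21],0,0.01],
  ],
)

```text
time_s: 27.2
position: [0.4577, 0.0171, 0.3053]
tool_rot: [[0.21, 0.978, 0.004], [0.978, -0.21, -0.001], [0.0, 0.004, -1.0]]
ft_force: [0.4, -0.1, -1.9]
grip_width: 0.0162
gripper_force: 49.0
```

```bash
cat >> h.py <<'E'
def rtgt(x,yn,z):
    a=np.radians(RA); t=R0+np.array([x*np.cos(a)-yn*np.sin(a),x*np.sin(a)+yn*np.cos(a)]); rel((t[0],t[1],z),RA)
def axis(r=.03):
    """axis of the rod in the fingers, PCA of points near the tool in the side view"""
    o=env.observe(); p=np.array(o["position"]); R=np.array(o["tool_rot"]); S=cloud(cam("side")).reshape(-1,3); q=(S-p)@R
    k=(abs(q[:,1])<r)&(abs(q[:,0])<.1)&(q[:,2]>-.09)&(q[:,2]<.09)&(abs(q[:,0])>.02)
    k&=abs(q[:,0]-q[:,2]+0)<.05
    print("grip",round(o["grip_width"],4),round(o["gripper_force"],1),"tool x,z of rod:")
    for lo in(-.08,-.06,-.04,.02,.04,.06):
        m=k&(q[:,0]>=lo)&(q[:,0]<lo+.02); print(lo,m.sum(),np.round(q[m].mean(0),4) if m.any() else "")
    print("x range",np.percentile(q[k,0],[1,99]) if k.any() else "")
E
python3 - <<'E'
from h import *
axis(); print(env.observe()["position"]); rtgt(.0035,.029,.304)
E
```

```text
grip 0.0162 49.0 tool x,z of rod:
-0.08 0 
-0.06 0 
-0.04 10 [-0.023   0.007  -0.0415]
0.02 99 [ 0.0296 -0.0006  0.0113]
0.04 103 [ 0.0499 -0.0008  0.0314]
0.06 19 [0.0622 0.0006 0.041 ]
x range [-0.0251124   0.06331957]
[0.45721279 0.01716297 0.30356031]
shift [-0.2851  0.1318 -0.0004] turn 79.2
```

Emit:
drive_tool(
  series=[
    [[-0.04,0.018,0],8,0.01],
    [[-0.08,0.036,0],16,0.01],
    [[-0.12,0.055,0],24,0.01],
    [[-0.155,0.072,0],32,0.01],
    [[-0.19,0.088,0],40,0.01],
    [[-0.22,0.102,0],48,0.01],
    [[-0.25,0.115,0],56,0.01],
    [[-0.27,0.125,0],64,0.01],
    [[-0.28,0.13,0],72,0.01],
    [[-0.285,0.132,0],79.2,0.01],
    [[-0.285,0.132,0],79.2,0.01],
    [[-0.285,0.132,0],79.2,0.01],
    [[-0.285,0.132,0],79.2,0.01],
    [[-0.285,0.132,0],79.2,0.01],
  ],
)

```text
time_s: 28.65
position: [0.5265, -0.2888, 0.3037]
tool_rot: [[1.0, -0.021, -0.0], [-0.021, -1.0, 0.0], [-0.0, -0.0, -1.0]]
ft_force: [0.2, 0.7, -1.0]
grip_width: 0.0158
gripper_force: 49.1
```

```bash
python3 - <<'E'
from h import *
o=env.observe(); print(o["position"],o["grip_width"],o["gripper_force"],o["ft_force"]); rtgt(.0035,.029,.110)
S=cloud(cam("side")).reshape(-1,3); p=np.array(o["position"]); q=S-p
k=(abs(q[:,1])<.02)&(q[:,2]<-.01)&(q[:,2]>-.1)&(abs(q[:,0])<.11)
for lo in(-.1,-.08,-.06,-.04,-.02,0,.02,.04,.06,.08):
    m=k&(q[:,0]>=lo)&(q[:,0]<lo+.02); print(lo,m.sum(),np.round(q[m].mean(0),4) if m.any() else "")
E
```

```text
[ 0.5265406  -0.28880758  0.30366482] 0.015840449908063835 49.06926870346069 [ 0.18622122  0.69878569 -0.97870263]
shift [-0.0004  0.0005  0.1937] turn 0.1
-0.1 0 
-0.08 0 
-0.06 0 
-0.04 0 
-0.02 0 
0 6 [ 0.0145  0.0066 -0.0132]
0.02 47 [ 0.0311  0.0081 -0.0208]
0.04 53 [ 0.0495  0.0069 -0.0366]
0.06 4 [ 0.0624  0.0035 -0.0417]
0.08 0
```

Emit:
drive_tool(
  series=[
    [[0,0,0.045],0,0.01],
    [[0,0,0.09],0,0.01],
    [[0,0,0.135],0,0.01],
    [[0,0,0.17],0,0.01],
    [[0,0,0.187],0,0.01],
    [[0,0,0.194],0,0.01],
    [[0,0,0.198],0,0.01],
    [[0,0,0.202],0,0.01],
    [[0,0,0.206],0,0.01],
    [[0,0,0.21],0,0.01],
    [[0,0,0.214],0,0.01],
    [[0,0,0.218],0,0.01],
    [[0,0,0.222],0,0.01],
    [[0,0,0.226],0,0.01],
    [[0,0,0.23],0,0.01],
    [[0,0,0.232],0,0.01],
    [[0,0,0.232],0,0.01],
  ],
  newtons=30,
)

```text
time_s: 30.4
position: [0.5273, -0.2899, 0.0748]
tool_rot: [[1.0, -0.023, 0.003], [-0.023, -1.0, -0.003], [0.003, 0.003, -1.0]]
ft_force: [-2.5, 0.6, 11.7]
grip_width: 0.016
gripper_force: 54.7
```

Emit:
drive_tool(
  series=[
    [[0,0,0],0,0.02],
    [[0,0,0],0,0.03],
    [[0,0,0],0,0.045],
    [[0,0,0],0,0.045],
    [[0,0,0],0,0.045],
    [[0,0,-0.02],0,0.045],
    [[0,0,-0.06],0,0.045],
    [[0,0,-0.11],0,0.045],
    [[0,0,-0.16],0,0.045],
    [[0,0,-0.21],0,0.045],
    [[0,0,-0.21],0,0.045],
  ],
)

```text
time_s: 31.5
position: [0.5279, -0.2902, 0.2892]
tool_rot: [[1.0, -0.023, 0.01], [-0.023, -1.0, -0.009], [0.01, 0.008, -1.0]]
ft_force: [0.5, 0.0, -0.7]
grip_width: 0.0451
gripper_force: 0.0
```

```bash
python3 - <<'E'
from h import *
restfit(.029,.009); restfit(-.087,.015); print(env.observe()["position"])
rel((.46,0,.29),98); rel((.5533,.3335,.29),98)
E
```

```text
n 312 x ends [-0.0861  0.0885] z want 0.0917
-0.1 ztop 0.0962 y [0.0204 0.0402]
-0.075 ztop 0.0943 y [0.0232 0.0419]
-0.05 ztop 0.0946 y [0.0113 0.0537]
-0.025 ztop 0.0944 y [0.028  0.0404]
-0.0 ztop 0.0949 y [0.0275 0.0404]
0.025 ztop 0.0933 y [0.0105 0.0509]
0.05 ztop 0.0945 y [0.0297 0.0413]
0.075 ztop 0.0947 y [0.0294 0.0408]
n 425 x ends [-0.0877  0.0892] z want 0.1062
-0.1 ztop 0.1087 y [-0.0985 -0.069 ]
-0.075 ztop 0.1095 y [-0.0953 -0.0679]
-0.05 ztop 0.1083 y [-0.0869 -0.069 ]
-0.025 ztop 0.1085 y [-0.0899 -0.0688]
-0.0 ztop 0.108 y [-0.0883 -0.0696]
0.025 ztop 0.1094 y [-0.0882 -0.0684]
0.05 ztop 0.1085 y [-0.0876 -0.0689]
0.075 ztop 0.1082 y [-0.0886 -0.0697]
[ 0.52661985 -0.28928164  0.28239737]
shift [-0.0733 -0.2877 -0.0076] turn -99.3
shift [ 0.0122 -0.6232 -0.0076] turn -99.3
```

Emit:
drive_tool(
  series=[
    [[-0.073,-0.288,-0.008],-99,0.045],
    [[-0.073,-0.288,-0.008],-99,0.045],
    [[-0.073,-0.288,-0.008],-99,0.045],
    [[-0.073,-0.288,-0.008],-99,0.045],
    [[-0.073,-0.288,-0.008],-99,0.045],
    [[0.012,-0.623,-0.008],-99,0.045],
    [[0.012,-0.623,-0.008],-99,0.045],
    [[0.012,-0.623,-0.008],-99,0.045],
    [[0.012,-0.623,-0.008],-99,0.045],
    [[0.012,-0.623,-0.008],-99,0.045],
    [[0.012,-0.623,-0.008],-99,0.045],
    [[0.012,-0.623,-0.008],-99,0.045],
    [[0.012,-0.623,-0.008],-99,0.045],
    [[0.012,-0.623,-0.008],-99,0.045],
    [[0.012,-0.623,-0.008],-99,0.045],
    [[0.012,-0.623,0.03],-99,0.045],
    [[0.012,-0.623,0.06],-99,0.045],
    [[0.012,-0.623,0.06],-99,0.045],
    [[0.012,-0.623,0.06],-99,0.045],
  ],
)

```text
time_s: 33.5
position: [0.5533, 0.3323, 0.2226]
tool_rot: [[-0.132, 0.991, -0.0], [0.991, 0.132, -0.0], [-0.0, -0.0, -1.0]]
ft_force: [-0.3, -0.1, 0.6]
grip_width: 0.045
gripper_force: 0.0
```

```bash
python3 - <<'E'
from h import *
rel((.5533,.3337,.155),98); print(env.observe()["position"])
measV(verbose=0)
E
```

```text
shift [0.0014 0.0002 0.0676] turn -0.4
[0.55330342 0.33232868 0.22257448]
V c [0.45627481 0.01340659] size (169.58551025390625, 90.008544921875) yaw 77.974045 z 0.011953581978417296
```

Emit:
drive_tool(
  series=[
    [[0.0014,0,0.03],0,0.045],
    [[0.0014,0,0.06],0,0.045],
    [[0.0014,0,0.0675],0,0.045],
    [[0.0014,0,0.0675],0,0.045],
    [[0.0014,0,0.0675],0,0.005],
    [[0.0014,0,0.0675],0,0.005],
    [[0.0014,0,0.0675],0,0.005],
    [[0.0014,0,0.0675],0,0.005],
    [[0.0014,0,0.0675],0,0.005],
    [[0.0014,0,0.0675],0,0.005],
    [[0.0014,0,0.0675],0,0.005],
    [[0.0014,0,0.055],0,0.005],
    [[0.0014,0,0.02],0,0.005],
    [[0.0014,0,-0.02],0,0.005],
    [[0.0014,0,-0.06],0,0.005],
    [[0.0014,0,-0.08],0,0.005],
    [[0.0014,0,-0.08],0,0.005],
    [[0.0014,0,-0.08],0,0.005],
  ],
  newtons=40,
)

```text
time_s: 35.35
position: [0.5526, 0.3346, 0.3013]
tool_rot: [[-0.133, 0.991, -0.001], [0.991, 0.133, -0.0], [-0.0, -0.001, -1.0]]
ft_force: [0.1, 0.5, -1.1]
grip_width: 0.0113
gripper_force: 39.6
```

```bash
python3 - <<'E'
from h import *
hang(.006); c,y=measV(verbose=0)
rel(vpt((.4563,.0135),77.9,(.057,0,.304)),77.9)
E
```

```text
tcp [0.5526 0.3346 0.3013] grip 0.0113 39.6 ft [ 0.1  0.5 -1.1]
foot z 0.158 tcp-foot 0.1433
z 0.158 mean-tcp xy [-0.0004  0.0062] wx 0.012
z 0.198 mean-tcp xy [-0.0006  0.0065] wx 0.011
z 0.238 mean-tcp xy [-0.0005  0.006 ] wx 0.013
z 0.278 mean-tcp xy [-0.0007  0.0064] wx 0.01
V c [0.45647699 0.01362802] size (169.13604736328125, 89.9649887084961) yaw 78.16127 z 0.011847926909710147
shift [-0.2517 -0.1189 -0.0039] turn 19.8
```

Emit:
drive_tool(
  series=[
    [[-0.04,-0.019,0],8,0.005],
    [[-0.08,-0.038,-0.002],16,0.005],
    [[-0.12,-0.057,-0.003],19.8,0.005],
    [[-0.16,-0.076,-0.003],19.8,0.005],
    [[-0.2,-0.095,-0.003],19.8,0.005],
    [[-0.235,-0.111,-0.003],19.8,0.005],
    [[-0.2517,-0.119,-0.003],19.8,0.005],
    [[-0.2517,-0.119,-0.003],19.8,0.005],
    [[-0.2517,-0.119,-0.003],19.8,0.005],
    [[-0.2517,-0.119,-0.003],19.8,0.005],
    [[-0.2517,-0.119,-0.003],19.8,0.005],
  ],
)

```text
time_s: 36.55
position: [0.4687, 0.0702, 0.3044]
tool_rot: [[0.209, 0.978, -0.001], [0.978, -0.209, 0.0], [0.0, -0.001, -1.0]]
ft_force: [-0.0, -0.2, -1.2]
grip_width: 0.0114
gripper_force: 39.6
```

```bash
python3 - <<'E'
from h import *
hang(.006)
rel(vpt((.4564,.0135),78,(.057,0,.304)),78)
W=cloud(cam("side")); k=(W[...,2]>.006)&(W[...,2]<.018)&(abs(W[...,0]-.45)<.12)&(abs(W[...,1])<.14)
a=np.radians(77.9); p=W[k][:,:2]-[.4563,.0136]; x=p@[np.cos(a),np.sin(a)]; y=p@[-np.sin(a),np.cos(a)]; print("foot in side view x",np.percentile(x,[2,98]),"y",np.percentile(y,[2,98]))
E
```

```text
tcp [0.4687 0.0702 0.3044] grip 0.0114 39.6 ft [-0.  -0.2 -1.2]
foot z 0.1616 tcp-foot 0.1428
z 0.162 mean-tcp xy [0.0011 0.0065] wx 0.012
z 0.202 mean-tcp xy [0.001  0.0065] wx 0.012
z 0.242 mean-tcp xy [0.0012 0.0062] wx 0.012
z 0.282 mean-tcp xy [0.0006 0.0063] wx 0.009
shift [-0.0009 -0.0002  0.0005] turn -0.1
foot in side view x [-0.07939792  0.09063635] y [-0.08226904  0.04879269]
```

Emit:
drive_tool(
  series=[
    [[-0.001,0,0.045],0,0.005],
    [[-0.001,0,0.085],0,0.005],
    [[-0.001,0,0.106],0,0.005],
    [[-0.001,0,0.1135],0,0.005],
    [[-0.001,0,0.1135],0,0.005],
    [[-0.014,0,0.1145],0,0.005],
    [[-0.021,0,0.1156],0,0.005],
    [[-0.028,0,0.117],0,0.005],
    [[-0.035,0,0.1187],0,0.005],
    [[-0.0415,0,0.1206],0,0.005],
    [[-0.048,0,0.123],0,0.005],
    [[-0.0545,0,0.1255],0,0.005],
    [[-0.061,0,0.1283],0,0.005],
    [[-0.0675,0,0.1314],0,0.005],
    [[-0.0735,0,0.1348],0,0.005],
    [[-0.0795,0,0.1385],0,0.005],
    [[-0.0855,0,0.1425],0,0.005],
    [[-0.0912,0,0.1467],0,0.005],
    [[-0.0968,0,0.1512],0,0.005],
    [[-0.102,0,0.156],0,0.005],
  ],
)

```text
time_s: 38.65
position: [0.4473, -0.0318, 0.1492]
tool_rot: [[0.21, 0.978, 0.001], [0.978, -0.21, -0.002], [-0.002, 0.002, -1.0]]
ft_force: [-3.7, -4.5, 10.9]
grip_width: 0.0111
gripper_force: 44.1
```

Emit:
drive_tool(
  series=[
    [[-0.003,0,0.003],0,0.005],
    [[-0.006,0,0.006],0,0.005],
    [[-0.006,0,0.006],0,0.005],
    [[-0.006,0,0.006],0,0.018],
    [[-0.006,0,0.006],0,0.028],
    [[-0.006,0,0.006],0,0.04],
    [[-0.006,0,0.006],0,0.04],
    [[-0.006,0,0.006],0,0.04],
    [[-0.006,0,0.006],0,0.04],
    [[-0.006,0,-0.03],0,0.04],
    [[-0.006,0,-0.08],0,0.04],
    [[-0.006,0,-0.13],0,0.04],
    [[-0.006,0,-0.145],0,0.04],
    [[-0.006,0,-0.145],0,0.04],
    [[-0.006,0,-0.145],0,0.04],
  ],
)

```text
time_s: 40.15
position: [0.4454, -0.0361, 0.2927]
tool_rot: [[0.21, 0.978, -0.001], [0.978, -0.21, 0.001], [0.0, -0.002, -1.0]]
ft_force: [-0.7, -0.6, -0.2]
grip_width: 0.04
gripper_force: 0.0
```

```bash
python3 - <<'E'
from h import *
c,y=(.4563,.0136),77.9; o=env.observe(); print(o["position"],o["ft_force"]); leanfit(c,y,.006)
e=.0085; g=vpt(c,y,(.055+.7071*(e-.083),0,.035+.7071*(e+.083))); print(g)
rel((g[0],g[1],g[2]-.011),y)
E
```

```text
[ 0.44543012 -0.03607907  0.29272834] [-0.74856209 -0.5963342  -0.18182789]
s 0.0 132 e98 0.0318 (want 0.0145 ) y [-0.023   0.0218]
s 0.02 119 e98 0.0191 (want 0.0145 ) y [-0.0239  0.0214]
s 0.04 71 e98 0.0178 (want 0.0145 ) y [-0.0227  0.0215]
s 0.06 31 e98 0.0165 (want 0.0145 ) y [-0.0062  0.0043]
s 0.08 33 e98 0.0171 (want 0.0145 ) y [-0.0064  0.0041]
s 0.1 40 e98 0.0156 (want 0.0145 ) y [-0.0218  0.0167]
s 0.12 101 e98 0.0187 (want 0.0145 ) y [-0.0231  0.021 ]
s 0.14 33 e98 0.0175 (want 0.0145 ) y [-0.0059  0.0045]
s 0.16 36 e98 0.016 (want 0.0145 ) y [-0.006   0.0047]
s range [-0.00435488  0.18052612]
[0.45678654 0.01586948 0.09969965]
shift [0.0532 0.0003 0.2036] turn -0.0
```

Emit:
drive_tool(
  series=[
    [[0.03,0,0],0,0.04],
    [[0.053,0,0.02],0,0.04],
    [[0.053,0,0.07],0,0.04],
    [[0.053,0,0.12],0,0.04],
    [[0.053,0,0.155],0,0.04],
    [[0.053,0,0.18],0,0.04],
    [[0.053,0,0.194],0,0.04],
    [[0.053,0,0.2035],0,0.04],
    [[0.053,0,0.2035],0,0.04],
    [[0.053,0,0.2035],0,0.005],
    [[0.053,0,0.2035],0,0.005],
    [[0.053,0,0.2035],0,0.005],
    [[0.053,0,0.2035],0,0.005],
    [[0.053,0,0.2035],0,0.005],
    [[0.053,0,0.2035],0,0.005],
    [[0.053,0,0.2035],0,0.005],
    [[0.053,0,0.2035],0,0.005],
  ],
  newtons=50,
)

```text
time_s: 41.9
position: [0.4568, 0.0156, 0.091]
tool_rot: [[0.21, 0.978, 0.0], [0.978, -0.21, -0.0], [-0.0, 0.0, -1.0]]
ft_force: [-4.2, 0.1, 6.9]
grip_width: 0.0096
gripper_force: 48.9
```

Emit:
drive_tool(
  series=[
    [[0,0,-0.01],0,0.005],
    [[0,0,-0.025],0,0.005],
    [[0,0,-0.05],0,0.005],
    [[0,0,-0.08],0,0.005],
    [[0,0,-0.12],0,0.005],
    [[0,0,-0.16],0,0.005],
    [[0,0,-0.2],0,0.005],
    [[0,0,-0.215],0,0.005],
    [[0,0,-0.215],0,0.005],
  ],
)

```text
time_s: 42.8
position: [0.4575, 0.0155, 0.308]
tool_rot: [[0.21, 0.978, 0.006], [0.978, -0.21, -0.001], [-0.0, 0.006, -1.0]]
ft_force: [-0.4, 0.2, -1.2]
grip_width: 0.01
gripper_force: 48.9
```

```bash
python3 - <<'E'
from h import *
axis(); print(env.observe()["position"]); rtgt(.005,.087,.304)
E
```

```text
grip 0.01 48.9 tool x,z of rod:
-0.08 0 
-0.06 0 
-0.04 2 [-0.022   0.006  -0.0334]
0.02 64 [0.0307 0.0002 0.016 ]
0.04 63 [ 0.05   -0.0003  0.0353]
0.06 3 [0.0612 0.0008 0.0424]
x range [-0.00749646  0.06095002]
[0.4569711  0.01558309 0.3060017 ]
shift [-0.2263  0.1223  0.002 ] turn 79.2
```

Emit:
drive_tool(
  series=[
    [[-0.03,0.016,0],8,0.005],
    [[-0.06,0.032,0],16,0.005],
    [[-0.09,0.049,0],24,0.005],
    [[-0.12,0.065,0],32,0.005],
    [[-0.15,0.081,0],40,0.005],
    [[-0.175,0.095,0],48,0.005],
    [[-0.195,0.105,0],56,0.005],
    [[-0.212,0.115,0],64,0.005],
    [[-0.222,0.12,0],72,0.005],
    [[-0.226,0.122,0],79.2,0.005],
    [[-0.226,0.122,0],79.2,0.005],
    [[-0.226,0.122,0],79.2,0.005],
    [[-0.226,0.122,0],79.2,0.005],
    [[-0.226,0.122,0],79.2,0.005],
  ],
)

```text
time_s: 44.25
position: [0.5287, -0.2306, 0.3052]
tool_rot: [[1.0, -0.021, -0.0], [-0.021, -1.0, 0.0], [-0.0, -0.0, -1.0]]
ft_force: [-0.1, 0.2, -0.5]
grip_width: 0.0101
gripper_force: 48.9
```

```bash
python3 - <<'E'
from h import *
o=env.observe(); print(o["position"],o["grip_width"],o["gripper_force"],o["ft_force"]); rtgt(.005,.087,.105)
S=cloud(cam("side")).reshape(-1,3); p=np.array(o["position"]); q=S-p
k=(abs(q[:,1])<.02)&(q[:,2]<-.01)&(q[:,2]>-.1)&(abs(q[:,0])<.11)
for lo in(0,.02,.04,.06,.08):
    m=k&(q[:,0]>=lo)&(q[:,0]<lo+.02); print(lo,m.sum(),np.round(q[m].mean(0),4) if m.any() else "")
E
```

```text
[ 0.52867287 -0.23061339  0.30523511] 0.010144052603841422 48.942477107048035 [-0.05305276  0.18521997 -0.48905931]
shift [0.0003 0.0007 0.2002] turn 0.1
0 4 [ 0.0161  0.0061 -0.0118]
0.02 35 [ 0.0307  0.0051 -0.0211]
0.04 36 [ 0.0488  0.0052 -0.0375]
0.06 0 
0.08 0
```

Emit:
drive_tool(
  series=[
    [[0,0.001,0.045],0,0.005],
    [[0,0.001,0.09],0,0.005],
    [[0,0.001,0.135],0,0.005],
    [[0,0.001,0.175],0,0.005],
    [[0,0.001,0.193],0,0.005],
    [[0,0.001,0.2],0,0.005],
    [[0,0.001,0.204],0,0.005],
    [[0,0.001,0.208],0,0.005],
    [[0,0.001,0.212],0,0.005],
    [[0,0.001,0.216],0,0.005],
    [[0,0.001,0.22],0,0.005],
    [[0,0.001,0.224],0,0.005],
    [[0,0.001,0.228],0,0.005],
    [[0,0.001,0.232],0,0.005],
    [[0,0.001,0.235],0,0.005],
    [[0,0.001,0.237],0,0.005],
    [[0,0.001,0.237],0,0.005],
  ],
  newtons=30,
)

```text
time_s: 46.0
position: [0.5298, -0.2323, 0.0712]
tool_rot: [[1.0, -0.023, 0.004], [-0.023, -1.0, -0.002], [0.004, 0.002, -1.0]]
ft_force: [-2.5, 4.1, 12.1]
grip_width: 0.0097
gripper_force: 55.9
```

Emit:
drive_tool(
  series=[
    [[0,0,0],0,0.015],
    [[0,0,0],0,0.025],
    [[0,0,0],0,0.036],
    [[0,0,0],0,0.036],
    [[0,0,0],0,0.036],
    [[0,0,-0.02],0,0.036],
    [[0,0,-0.06],0,0.036],
    [[0,0,-0.11],0,0.036],
    [[0,0,-0.16],0,0.036],
    [[0,0,-0.2],0,0.036],
    [[0,0,-0.2],0,0.036],
  ],
)

```text
time_s: 47.1
position: [0.53, -0.2329, 0.2743]
tool_rot: [[1.0, -0.023, 0.009], [-0.023, -1.0, -0.006], [0.009, 0.006, -1.0]]
ft_force: [0.4, -0.1, -0.1]
grip_width: 0.0361
gripper_force: 0.0
```

```bash
python3 - <<'E'
from h import *
restfit(.087,.006); restfit(.029,.009); restfit(-.087,.015); print(env.observe()["position"])
rel((.625,.133,.2),RA)
s=cam("side"); cv2.imwrite("pics/s8.png",cv2.resize(s["img"][60:260,190:370,::-1],None,fx=3,fy=3))
E
```

```text
n 254 x ends [-0.0844  0.0902] z want 0.0845
-0.1 ztop 0.0877 y [0.0827 0.0942]
-0.075 ztop 0.0886 y [0.0841 0.0954]
-0.05 ztop 0.0868 y [0.069  0.1064]
-0.025 ztop 0.0874 y [0.0796 0.0957]
-0.0 ztop 0.0887 y [0.0865 0.0951]
0.025 ztop 0.0867 y [0.0628 0.1074]
0.05 ztop 0.0871 y [0.0871 0.0979]
0.075 ztop 0.0874 y [0.0877 0.0961]
n 318 x ends [-0.0863  0.0893] z want 0.0917
-0.1 ztop 0.0952 y [0.0239 0.0406]
-0.075 ztop 0.0952 y [0.0249 0.0406]
-0.05 ztop 0.094 y [0.0106 0.0514]
-0.025 ztop 0.0936 y [0.0253 0.0423]
-0.0 ztop 0.0928 y [0.0254 0.0405]
0.025 ztop 0.0946 y [0.0109 0.0484]
0.05 ztop 0.0932 y [0.0266 0.041 ]
0.075 ztop 0.0936 y [0.0296 0.0414]
n 419 x ends [-0.0875  0.0901] z want 0.1062
-0.1 ztop 0.1091 y [-0.0977 -0.0689]
-0.075 ztop 0.109 y [-0.0977 -0.0669]
-0.05 ztop 0.1078 y [-0.0873 -0.07  ]
-0.025 ztop 0.108 y [-0.0902 -0.069 ]
-0.0 ztop 0.1084 y [-0.0885 -0.0685]
0.025 ztop 0.1088 y [-0.0895 -0.0679]
0.05 ztop 0.1082 y [-0.0878 -0.0683]
0.075 ztop 0.1078 y [-0.0892 -0.0683]
[ 0.52839286 -0.23181342  0.26731836]
shift [ 0.0881 -0.367   0.0673] turn -0.0
```

View pics/s8.png

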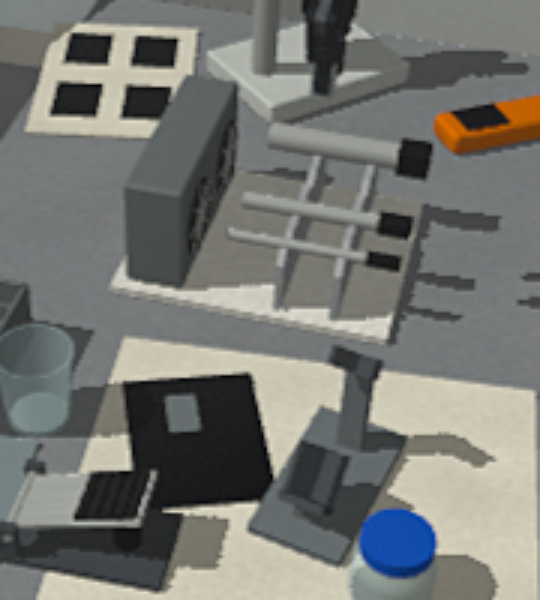

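Emit:
drive_tool(
  series=[
    [[0.012,-0.05,0],0,0],
    [[0.024,-0.1,0],0,0],
    [[0.036,-0.15,0],0,0],
    [[0.048,-0.2,0],0,0],
    [[0.06,-0.25,0],0,0],
    [[0.072,-0.3,0],0,0],
    [[0.082,-0.345,0.02],0,0],
    [[0.088,-0.367,0.06],0,0],
    [[0.088,-0.367,0.1],0,0],
    [[0.088,-0.367,0.14],0,0],
    [[0.088,-0.367,0.16],0,0],
    [[0.088,-0.367,0.16],0,0],
    [[0.088,-0.367,0.16],0,0],
  ],
)

```text
time_s: 48.6
position: [0.6252, 0.1328, 0.1081]
tool_rot: [[1.0, -0.023, -0.001], [-0.023, -1.0, -0.0], [-0.001, 0.0, -1.0]]
ft_force: [0.5, 0.0, 0.7]
grip_width: 0.0001
gripper_force: 0.0
```

```bash
python3 - <<'E'
from h import *
o=env.observe(); print(o["position"],o["grip_width"],o["ft_force"]); rel((.625,.133,.068),RA)
W=cloud(cam("side")).reshape(-1,3)
k=(abs(W[:,0]-.61)<.04)&(abs(W[:,1]-.145)<.03)&(W[:,2]>.04)&(W[:,2]<.09); q=W[k]
for lo in(.57,.59,.61,.63): m=(q[:,0]>lo)&(q[:,0]<lo+.02); print(lo,m.sum(),np.median(q[m],0) if m.any() else "")
E
```

```text
[0.62524565 0.13276861 0.1081411 ] 5.0947777455280904e-05 [0.4642183  0.04355987 0.69646895]
shift [-0.0003 -0.0002  0.0401] turn -0.0
0.57 0 
0.59 107 [0.60181435 0.14365958 0.0754976 ]
0.61 132 [0.61975993 0.14479866 0.07237282]
0.63 127 [0.63968116 0.14448163 0.06643388]
```

Emit:
drive_tool(
  series=[
    [[0,0,0.03],0,0],
    [[0,0,0.038],0,0],
    [[0,0,0.043],0,0],
    [[0,0,0.048],0,0],
    [[0,0,0.053],0,0],
    [[0,0,0.058],0,0],
    [[0,0,0.061],0,0],
    [[0,0,0.061],0,0],
  ],
)

```text
time_s: 49.45
position: [0.6251, 0.1329, 0.0486]
tool_rot: [[1.0, -0.023, 0.0], [-0.023, -1.0, -0.0], [0.0, 0.0, -1.0]]
ft_force: [-5.5, -0.3, 8.6]
grip_width: -0.0005
gripper_force: 4.0
```

```bash
python3 - <<'E'
from h import *
o=env.observe(); print(o["position"],o["ft_force"])
E
```

```text
[0.62514336 0.13288978 0.0486136 ] [-5.51984775 -0.28591997  8.62606954]
```

Emit:
drive_tool(
  series=[
    [[0,0,0.002],0,0],
    [[0,0,0.004],0,0],
    [[0,0,0.005],0,0],
    [[0,0,0.005],0,0],
  ],
)

```text
time_s: 49.85
position: [0.6253, 0.1329, 0.0473]
tool_rot: [[1.0, -0.023, 0.003], [-0.023, -1.0, -0.0], [0.003, 0.0, -1.0]]
ft_force: [-14.8, -1.7, 32.0]
grip_width: 0.0
gripper_force: 15.8
```

Emit:
drive_tool(
  series=[
    [[0,0,-0.002],0,0],
    [[0,0,-0.002],0,0],
    [[0,0,-0.002],0,0],
    [[0,0,-0.002],0,0],
    [[0,0,-0.002],0,0],
    [[0,0,-0.002],0,0],
    [[0,0,-0.002],0,0],
    [[0,0,-0.002],0,0],
    [[0,0,-0.002],0,0],
    [[0,0,-0.002],0,0],
    [[0,0,-0.002],0,0],
    [[0,0,-0.002],0,0],
    [[0,0,-0.002],0,0],
    [[0,0,-0.002],0,0],
    [[0,0,-0.002],0,0],
    [[0,0,-0.002],0,0],
    [[0,0,-0.002],0,0],
    [[0,0,-0.002],0,0],
    [[0,0,-0.002],0,0],
    [[0,0,-0.002],0,0],
  ],
)

```text
time_s: 51.85
position: [0.6253, 0.1329, 0.0478]
tool_rot: [[1.0, -0.023, 0.002], [-0.023, -1.0, -0.0], [0.002, 0.0, -1.0]]
ft_force: [-10.2, -1.8, 20.6]
grip_width: -0.0003
gripper_force: 10.4
```

Emit:
drive_tool(
  series=[
    [[0,0,0],0,0],
    [[0,0,0],0,0],
    [[0,0,0],0,0],
    [[0,0,0],0,0],
  ],
)

```text
time_s: 52.25
position: [0.6253, 0.1329, 0.0478]
tool_rot: [[1.0, -0.023, 0.002], [-0.023, -1.0, -0.0], [0.002, 0.0, -1.0]]
ft_force: [-9.5, -0.9, 20.3]
grip_width: -0.0
gripper_force: 10.4
```

Held at the stop at 20 N for over 2 s. I now release it slowly and check.

Emit:
drive_tool(
  series=[
    [[0,0,-0.005],0,0],
    [[0,0,-0.01],0,0],
    [[0,0,-0.015],0,0],
    [[0,0,-0.02],0,0],
    [[0,0,-0.025],0,0],
    [[0,0,-0.04],0,0],
    [[0,0,-0.08],0,0],
    [[0,0,-0.12],0,0],
    [[0,0,-0.16],0,0],
    [[0,0,-0.2],0,0],
    [[0,0,-0.2],0,0],
    [[0,0,-0.2],0,0],
    [[0,0,-0.2],0,0],
  ],
)

```text
time_s: 53.55
position: [0.6245, 0.1328, 0.2425]
tool_rot: [[1.0, -0.023, -0.004], [-0.023, -1.0, -0.0], [-0.004, 0.0, -1.0]]
ft_force: [0.1, -0.4, -0.2]
grip_width: -0.0001
gripper_force: 0.0
```

```bash
python3 - <<'E'
from h import *
o=env.observe(); print(o["position"],o["ft_force"])
d=cam("side"); W=cloud(d).reshape(-1,3)
k=(abs(W[:,0]-.61)<.04)&(abs(W[:,1]-.145)<.03)&(W[:,2]>.02)&(W[:,2]<.09); q=W[k]
for lo in(.57,.59,.61,.63): m=(q[:,0]>lo)&(q[:,0]<lo+.02); print(lo,m.sum(),np.median(q[m],0) if m.any() else "")
restfit(.087,.006); restfit(.029,.009); restfit(-.087,.015)
E
```

```text
[0.62445587 0.13282307 0.24249335] [ 0.09587379 -0.44213449 -0.22886774]
0.57 0 
0.59 130 [0.60314948 0.14212352 0.07519464]
0.61 157 [0.61899168 0.1442171  0.07153054]
0.63 130 [0.64001725 0.14560811 0.06641714]
n 252 x ends [-0.085   0.0903] z want 0.0845
-0.1 ztop 0.0878 y [0.0829 0.0991]
-0.075 ztop 0.0879 y [0.0842 0.0946]
-0.05 ztop 0.0869 y [0.0631 0.1041]
-0.025 ztop 0.0865 y [0.0814 0.0962]
-0.0 ztop 0.0878 y [0.0852 0.0957]
0.025 ztop 0.087 y [0.0656 0.1034]
0.05 ztop 0.089 y [0.0853 0.0954]
0.075 ztop 0.0869 y [0.0877 0.0972]
n 312 x ends [-0.0861  0.0888] z want 0.0917
-0.1 ztop 0.0944 y [0.0223 0.0405]
-0.075 ztop 0.0955 y [0.024  0.0416]
-0.05 ztop 0.093 y [0.0053 0.0537]
-0.025 ztop 0.0938 y [0.0267 0.0404]
-0.0 ztop 0.0934 y [0.0282 0.0412]
0.025 ztop 0.0945 y [0.0093 0.0502]
0.05 ztop 0.0947 y [0.0301 0.0407]
0.075 ztop 0.0946 y [0.029  0.0421]
n 344 x ends [-0.0879  0.0639] z want 0.1062
-0.1 ztop 0.1093 y [-0.0986 -0.0686]
-0.075 ztop 0.1099 y [-0.0958 -0.0688]
-0.05 ztop 0.1088 y [-0.0866 -0.0688]
-0.025 ztop 0.1083 y [-0.0903 -0.0702]
-0.0 ztop 0.1078 y [-0.0867 -0.0685]
0.025 ztop 0.1083 y [-0.0847 -0.0692]
0.05 ztop 0.1059 y [-0.0799 -0.0684]
```

The treadle is back up and all three rods are still level in their notches (the missing end of the 30 mm rod is only hidden by the arm). Handing in.

```bash
python3 -c "
from rig import env
print(env.close_job())"
```

```text
the job is handed in; nothing more can be done
None
```

The job is handed in, though no verdict came back: the 30, 18 and 12 mm rods (no 24 mm rod was present) each leaned in the V-block and now lie level and centred on the rest, the treadle was held down for over 2 s and is back up, and I touched neither the jar nor the beaker.

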